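# Swap the spent water-filter cartridge in the push-push bay beside the sink

### The arm

A 7-joint arm with a two-finger parallel gripper is mounted at the origin on the work surface. World frame = base frame: x ahead of the robot, y to its left, z up, the work surface at z = 0. Lengths are in m, angles in rad, forces in N, time in s.
With the tool pointing down it reaches from about 0.425 to 0.875 m from the base axis. Payload 8.4 kg.
Tool frame: the origin (TCP) lies at the very end of the fingers, on their centre line; the grasp point (between the pads) lies 19 mm behind it (manip.grasp_offset is the z of the grasp point in the tool frame, in m); z points along the fingers, y is the direction in which the jaws open and shut (so a half turn about z gives the same grasp; the last joint's range is limited). The gripper opens to 87 mm and grips with 3 to 60 N. Pads are 19 mm wide; open, the fingers measure 117 mm over their backs; the gripper's body (75 mm by 190 mm) begins 51 mm behind the grasp point.
Start: joints at [1.176, 0.333, 0.04, 1.465, -0.013, 1.343, -0.059], TCP at [0.189, -0.622, 0.223] pointing down, gripper open.
Joint ranges: [-2.58, 2.58], [-0.38, 2.09], [-1.3, 1.39], [0.25, 2.4], [-1.5, 4.64], [0.08, 2.09], [-2.65, 2.65]. Speed limits (rad/s): [2.22, 2.22, 2.79, 2.79, 3.14, 3.14, 3.14].

### API

Orientations are given as a 3x3 rotation matrix whose columns are the frame's x, y, z axes.
In Python, from plant import manip, imaging gives the robot as it stands.
- The arm moves only by the tool jog_arm, never from a script. Its argument "moves" is a list of rows, each a list of 2 entries, a list of its own where there are three numbers: the shift along the tool's x, y, z in m, then the turn about the tool's z in rad. In form: [[[x, y, z], spin], ...]. A call has 1 to 10 rows; each row shifts and turns the pose as measured when the row begins, along the tool's axes as they then stand; what a row does not reach is not made up. A row lasts 1/10 s, in which the tool goes at most 50 mm and 8.59 degrees, less where a joint would pass 70% of its speed; a pose out of reach is approached as far as the arm can. A call with a gripper value outside its range is refused whole. "grip" is the gripper's target within -1 to 1 (fully open at 1, half-way at 0, shut at -1), set as the call begins (left out, the last holds). The fingers move at their own pace and stop on an object; "grip_force" is the grip in N (left out, the last holds). Time passes only in rows, so rows that do not move let the fingers close. It gives the time, the measured TCP pose, the force and the opening at its end, in the units of the state.
- manip.read_state(): the state, without advancing time (a new reading comes with each control period).
- imaging.capture(name): name is "side" or "top"; returns a dict with "frame" (420x560x3 uint8, red, green, blue), "vertical_fov" (degrees; the focal length in pixels is half the picture's height over the tangent of half this angle, whatever the lens; pixels are square), "cx", "cy" (the principal point, pixels), "world_from_camera" (4x4, takes a point from camera to world coordinates). Camera axes: x right, y up, looking along -z (the intrinsics and any distortion apply to the point x, -y, -z); pixel columns grow to the right and rows downward; lengths in m; the calibration is good to about 2 mm. A picture is of the moment at which its call begins. There is no depth.
- manip.job_done(): hands the job in, once; it reports no verdict.
Trained networks look in the newest picture that a camera, given by its name, has taken for a name from the list of things; names that differ only in an ending like _2 or _b are one class to them, and where a whole thing is asked for, a point or a joint stands for the part that bears it (a point fixed in the world has none). Each returns a list of dicts, best first, with "conf" (0 to 1); they miss things now and then, are a little off and sometimes report something else, mostly with a low value. They report only what shows in the picture. A call takes as long as a camera call. They do not tell look-alikes from the thing itself.
- imaging.search_frame(camera, target): "rect" ([left, top, right, bottom] in pixels, round what is visible of it).
- imaging.masks_of(camera, target): "region" (420x560 bool, what is visible of it) and "rect" ([left, top, right, bottom] in pixels, round what is visible of it).
The state is a dict: "t": time; "joints": joint angles; "joint_vel": joint speeds; "effort": joint torques, N m; "ee_pos": TCP position; "tool_rot": TCP orientation; "ft_force": force on the tool from outside, world axes, zero at the start; "torque": the same for the moment, N m; "finger_gap": opening from 0.0 (shut) to 1.0 (fully open).
Only numpy, scipy, OpenCV 4.12 (cv2) and the standard library are available. Lean on these libraries where they do the work, as an engineer would, in place of code of your own. Each camera call takes 0.05 s, during which the arm holds its last target.

### The job

Swap the cartridge of the water filter unit: push the spent one (dark crown) down to the stop that you feel, so that its catch lets go and it pops up by itself, let it stand there free of the hand for a moment, then lift it out and stand it upright in the green tray. Put the fresh one (blue crown) into the bay and push it down gently, going by feel and never hard against the stop (under 27 N), so that the catch holds it down when you let go. Leave everything else on the bench as it stands.

Things in the scene. Friction and masses are not known exactly. Their poses are not given: they have to be found in the camera images.
- bay: Filter unit fixed to the bench: white block, x -52 to 112 mm, y -52 to 52 mm, 110 mm high, grey top, blue band at its foot, round gauge (7 mm high) on top at its +x end. Origin at bench level under the centre of its upright slot, z up. A spring platform in the slot carries the cartridge; the push-push catch is hidden. Push slowly, about 20 mm/s; released, the platform rises at about 0.1 m/s.
- slot_mouth (a point): Centre of the slot at the top of the unit, 110 mm above the bench; axes as the bay's. Slot 57 mm (x) by 39 mm (y): 1.5 mm play each side of a cartridge, whose 54 mm side lies along x, either way round. A steel 45 degree lead-in, 10 mm wide and 10 mm deep, runs round the mouth.
- slot_up (a point): Where the centre of a cartridge's block is when the platform is up (popped up, catch free): 98.5 mm above the bench, the block standing 26 mm out of the unit. Pushing down against the spring takes about 4 N there, about 6 to 9 N farther down.
- slot_caught (a point): Where the centre of a cartridge's block is when caught: 72.5 mm above the bench, but set up to 3 mm higher or lower in each unit. To catch or let go, push on to within 1 mm of a firm stop; it lies 9 to 23 mm beyond the caught height, unknown and not the same for letting go as for catching: feel for it, force rises steeply there, 12 to 16 N will do. A push that ends short changes nothing. Each full push and release swaps caught and free.
- spent_center (a point): Spent cartridge, caught in the bay at the start: grey block, brown band, 54 mm (x) by 36 mm (y) by 75 mm high; on it a black blunt cone (34 mm wide at its foot, 16 mm flat top, 14 mm high) to push on. The point is the block's centre, 37.5 mm above its underside, 51.5 mm below the cone's top. About 0.2 kg.
- fresh_center (a point): Fresh cartridge, standing free on the bench at the start: shape and size of the spent one, white with blue band and blue cone. The point is the block's centre, 37.5 mm above its underside, 51.5 mm below the cone's top; x along the 54 mm side, y along the 36 mm side, z up. About 0.2 kg.
- tray: Green open tray for spent cartridges, fixed to the bench: 150 mm (x) by 120 mm (y) by 40 mm high, walls and floor 4 mm. Origin at the centre of its underside.
- can_a: Bystander, loose, to be left standing where it is; origin at the centre of its underside. Pink drinks can, 66 mm wide, 116 mm high.
- can_b: Bystander, loose, to be left standing where it is; origin at the centre of its underside. Pink drinks can, 66 mm wide, 116 mm high.
- soap: Bystander, loose, to be left standing where it is; origin at the centre of its underside. Green soap bottle, 60 mm wide, 140 mm high.
- jar: Bystander, loose, to be left standing where it is; origin at the centre of its underside. Clear jar with steel lid, 66 mm wide, 85 mm high.
- mug: Bystander, loose, to be left standing where it is; origin at the centre of its underside. White mug, 76 mm wide and 85 mm high, with a handle.
- brush: Bystander, loose, to be left standing where it is; origin at the centre of its underside. Flat brush with a yellow handle, lying on the bench, 180 mm long, between the robot and the bay.
- tub: Bystander, loose, to be left standing where it is; origin at the centre of its underside. White open tub 120 by 100 by 50 mm.
Not all that is in view belongs to the job. There is more than one size of the tray; the one meant has the size given above.

How it is judged:
On the way, in this order (a step that is already met when the one before it is completed fails the run):
1. the spent cartridge has popped up in the bay and stands on the raised platform, untouched (z of spent_center in the frame of bay between 0.0945 and 0.1025 m and x of spent_center in the frame of bay between -0.006 and 0.006 m and y of spent_center in the frame of bay between -0.006 and 0.006 m and angle between spent_center's own z axis and vertical below 0.12 rad and contact force between spent and bay above 0.8 N and contact force between spent and the fingers below 0.3 N), for 0.15 s.
2. the spent cartridge stands upright in the tray, let go (x of spent_center in the frame of tray between -0.062 and 0.062 m and y of spent_center in the frame of tray between -0.047 and 0.047 m and z of spent_center in the frame of tray between 0.036 and 0.05 m and angle between spent_center's own z axis and vertical below 0.12 rad and contact force between spent and the fingers below 0.3 N), for 0.2 s.
At the end, for the whole second after the job is handed in: Fresh cartridge upright (7 deg) in the bay, held by the catch: centre 66 to 78.5 mm above the bay's origin, within 6 mm of the slot's centre in x and y, on the platform, at rest. Spent cartridge upright (7 deg) on the tray's floor, its centre inside the walls (62 mm in x, 47 mm in y), at rest (z of fresh_center in the frame of bay between 0.066 and 0.0785 m and x of fresh_center in the frame of bay between -0.006 and 0.006 m and y of fresh_center in the frame of bay between -0.006 and 0.006 m and angle between each of fresh_center, spent_center's own z axis and vertical below 0.12 rad and x of spent_center in the frame of tray between -0.062 and 0.062 m and y of spent_center in the frame of tray between -0.047 and 0.047 m and z of spent_center in the frame of tray between 0.036 and 0.05 m and contact force between fresh and bay above 0.8 N and linear speed of each of fresh, spent below 0.01 m/s); the robot touches nothing.
It fails at once if the spent cartridge is pressed against the bay with more than 27 N (contact force between spent and bay above 27 N).
It fails at once if the fresh cartridge is pressed against the bay with more than 27 N (contact force between fresh and bay above 27 N).
It fails at once if a bystander is moved by more than 30 mm or tipped over (distance of any of can_a, can_b, soap, jar, mug, brush, tub from where it was at the start of the episode above 0.03 m or angle between any of can_a, can_b, soap, jar, mug, brush, tub's own z axis and vertical above 0.5 rad).
It also fails if it takes over 67 s, if anything falls off the work surface, if the arm or the gripper's body presses on something with over 40 N, if the wrist force passes 120 N, or if a joint passes its speed limit or range.

## Working session

There is one attempt and no reset: what is moved stays moved. The work goes in short steps, Python scripts to look and compute and a tool call to move; the robot and the scene stay as the last step left them, time stands still between calls to the robot, and variables do not carry over. Pictures are saved under pics/ and viewed, and the job is handed in when it is done.

Besides the shell and the picture viewer there is one more tool, called after "Request:" by a JSON object that holds its "method" and its "body". jog_arm: Moves the arm, as the interface text tells. Its arguments: {"type":"object","properties":{"moves":{"type":"array","items":{"type":"array"}},"grip":{"type":"number"},"grip_force":{"type":"number"}},"required":["moves"]}

```bash
ls; mkdir -p pics; cat > h.py <<'E'
import numpy as np, cv2
from plant import manip, imaging
E
python3 - <<'E'
from h import *
s=manip.read_state();print(s)
print(manip.grasp_offset)
for n in ("side","top"):
    c=imaging.capture(n); cv2.imwrite(f"pics/{n}0.png",c["frame"][:,:,::-1])
    print({k:v for k,v in c.items() if k!="frame"})
    np.savez(f"{n}0.npz",**c)
    for t in ["bay","spent_center","fresh_center","tray","can_a","soap","jar","mug","brush","tub"]:
        print(n,t,[(d["rect"],round(d["conf"],2)) for d in imaging.search_frame(n,t)])
print(manip.read_state()["t"])
E
```

```text
pics
{'t': 0.0, 'joints': array([ 1.1757881 ,  0.33390977,  0.03983409,  1.46628062, -0.01336923,
        1.34326382, -0.05848145]), 'joint_vel': array([-4.00859020e-05,  8.99754901e-04, -9.91705038e-04, -1.28532975e-03,
        9.97248348e-04,  1.60446642e-03, -2.05700998e-04]), 'effort': array([-7.73010106e-04, -6.56353140e+01,  1.33500628e+00, -4.03796375e+01,
       -5.95706329e-02,  4.49170615e-02,  1.64328385e-04]), 'ee_pos': array([ 0.18933379, -0.62133116,  0.22165488]), 'tool_rot': array([[ 9.56553490e-01,  2.91556308e-01, -5.84077511e-04],
       [ 2.91556866e-01, -9.56552344e-01,  1.48567706e-03],
       [-1.25542194e-04, -1.59142139e-03, -9.99998726e-01]]), 'ft_force': array([ 0.18918539, -1.05970966, -1.12438252]), 'torque': array([ 0.0217971 , -0.01794552, -0.0280256 ]), 'finger_gap': 0.9957019573573773}
-0.0187
{'vertical_fov': 54.3847891603667, 'cx': 283.4063081624156, 'cy': 216.37893778955223, 'world_from_camera': array([[-0.96930663,  0.1730056 , -0.17468178,  0.26579864],
       [-0.24482815, -0.61437351,  0.75006957,  0.98333808],
       [ 0.02244638,  0.76981443,
[... 1163 characters left out ...]
r [([248.7, 179.4, 263.6, 204.4], 0.74)]
top fresh_center [([171.7, 221.7, 196.8, 243.3], 0.58), ([178.5, 136.4, 209.4, 177.8], 0.41)]
top tray [([342.5, 197.5, 387.4, 249.9], 0.92), ([327.5, 262.5, 361.1, 304.3], 0.75), ([449.7, 195.6, 485.8, 233.0], 0.68)]
top can_a [([104.3, 156.2, 141.9, 190.0], 0.95), ([407.5, 157.2, 438.7, 188.9], 0.91), ([247.6, 178.5, 265.9, 199.0], 0.55)]
top soap [([73.4, 235.1, 113.9, 262.5], 0.71)]
top jar [([340.2, 144.4, 364.4, 173.8], 0.86), ([235.5, 146.7, 286.9, 215.4], 0.54), ([173.6, 220.9, 199.5, 242.9], 0.53)]
top mug [([179.7, 137.8, 209.3, 179.2], 0.82)]
top brush [([266.3, 234.3, 285.9, 295.8], 0.87)]
top tub [([409.9, 244.5, 464.0, 294.3], 0.59)]
1.1
```

View images.

```bash
python3 -c "
import cv2
for n in ('side','top'):
    a=cv2.imread(f'pics/{n}0.png');cv2.imwrite(f'pics/{n}0b.png',cv2.resize(a,(784,588),interpolation=cv2.INTER_CUBIC))
a=cv2.imread('pics/top0.png')[130:310,150:400];cv2.imwrite('pics/tc.png',cv2.resize(a,None,fx=3,fy=3,interpolation=cv2.INTER_CUBIC))
a=cv2.imread('pics/side0.png')[170:330,170:370];cv2.imwrite('pics/sc.png',cv2.resize(a,None,fx=3.7,fy=3.7,interpolation=cv2.INTER_CUBIC))
"
```

```text
(no output)
```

View pics/top0b.png

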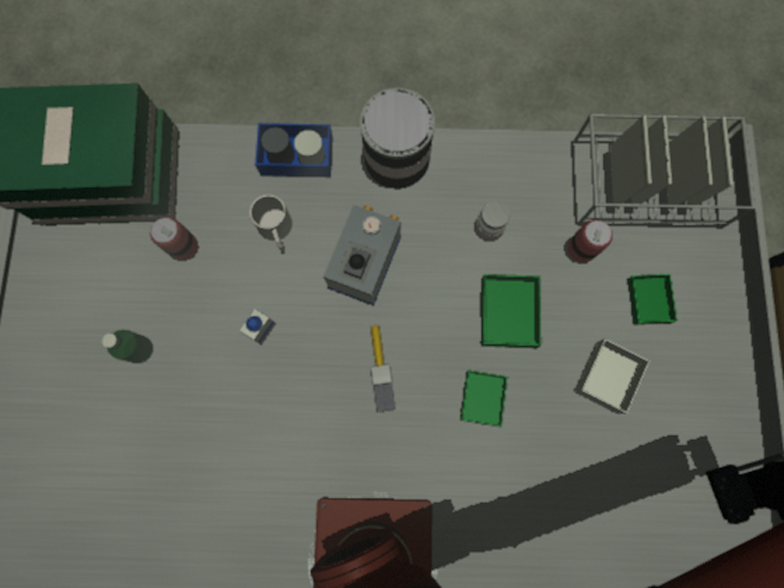

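View pics/side0b.png

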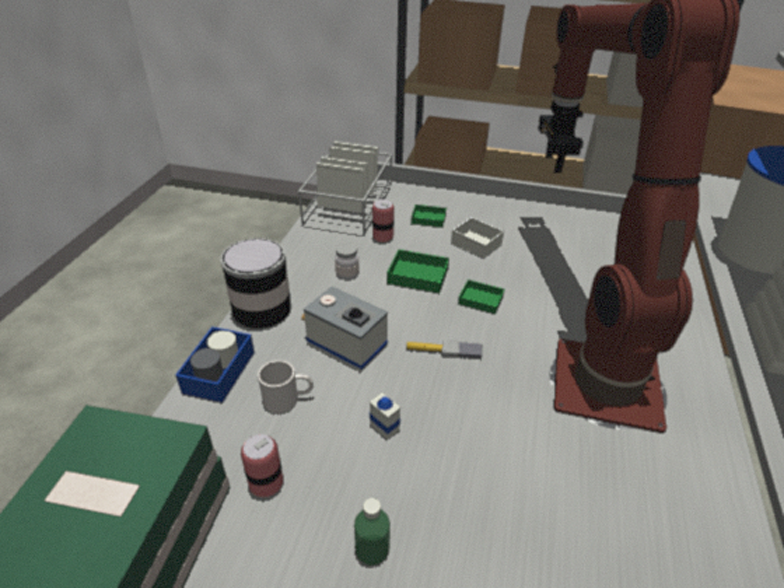

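View pics/tc.png

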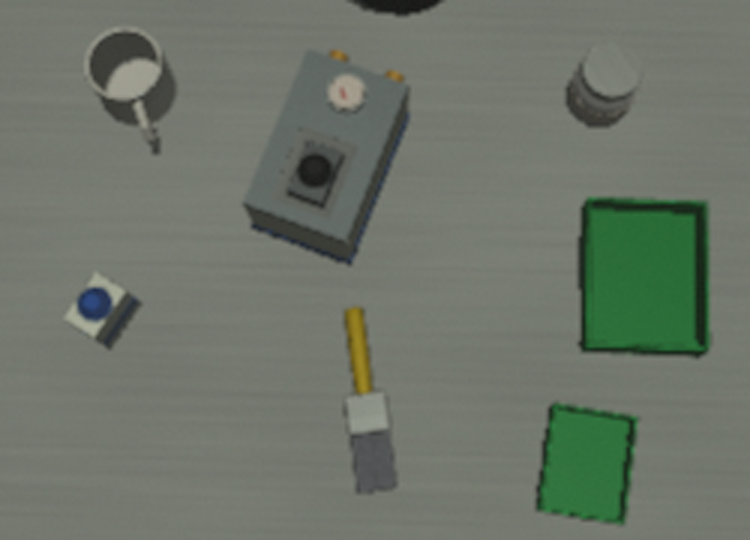

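View pics/sc.png

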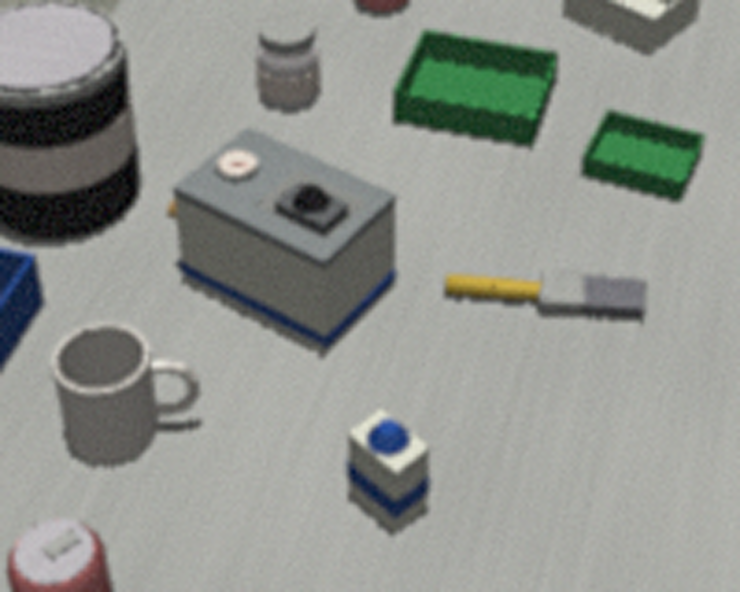

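```bash
cat >> h.py <<'E'
from scipy.optimize import minimize
def proj(c,P):
    M=np.linalg.inv(c["world_from_camera"]);p=np.atleast_2d(P)@M[:3,:3].T+M[:3,3]
    f=210/np.tan(np.radians(float(c["vertical_fov"]))/2)
    return np.c_[float(c["cx"])+f*p[:,0]/-p[:,2],float(c["cy"])-f*p[:,1]/-p[:,2]]
def unproj(c,uv,z):
    f=210/np.tan(np.radians(float(c["vertical_fov"]))/2)
    T=c["world_from_camera"];d=np.array([(uv[0]-c["cx"])/f,-(uv[1]-c["cy"])/f,-1])
    w=T[:3,:3]@d;o=T[:3,3];return o+w*(z-o[2])/w[2]
def box(x0,x1,y0,y1,h,h0=0): return np.array([[x,y,z] for x in(x0,x1) for y in(y0,y1) for z in(h0,h)])
def cart(z0=0):
    a=np.linspace(0,2*np.pi,24,endpoint=False)
    ring=lambda r,z:np.c_[r*np.cos(a),r*np.sin(a),0*a+z]
    return np.r_[box(-.027,.027,-.018,.018,.075),ring(.017,.075),ring(.008,.089)]+[0,0,z0]
MODEL={"bay":box(-.052,.112,-.052,.052,.11),"fresh_center":cart(),"tray":box(-.075,.075,-.06,.06,.04)}
def place(P,q): c,s=np.cos(q[2]),np.sin(q[2]);return P@np.array([[c,s,0],[-s,c,0],[0,0,1]])+[q[0],q[1],0]
S=4
def sil(c,P):
    h=cv2.convexHull(proj(c,P).astype(np.float32))[:,0]
    im=np.zeros((420*S,560*S),np.uint8);cv2.fillConvexPoly(im,np.round(((h+.5)*S-.5)*16).astype(np.int32),1,shift=4);return im
def fit(views,P,q0):
    # views: list of (c,mask)
    V=[(c,cv2.resize(m.astype(np.float32),None,fx=S,fy=S,interpolation=cv2.INTER_LINEAR)>.5) for c,m in views]
    def cost(q):
        r=0
        for c,m in V:
            s=sil(c,place(P,q))>0;r+=1-(s&m).sum()/max(1,(s|m).sum())
        return r
    best=None
    for dy in (0,.4,-.4):
        q=np.array(q0,float);q[2]+=dy
        sx=q+np.array([[0,0,0],[.012,0,0],[0,.012,0],[0,0,.2]])
        r=minimize(cost,q,method="Nelder-Mead",options=dict(initial_simplex=sx,xatol=1e-4,fatol=1e-5))
        if best is None or r.fun<best.fun:best=r
    return best.x,best.fun
E
python3 - <<'E'
from h import *
top=dict(np.load("top0.npz"));side=dict(np.load("side0.npz"))
C={"top":top,"side":side}
rough={}
for uv in [(308,50),(409,87),(350,243),(247,205)]: print("bay top corner",unproj(top,(150+uv[0]/3,130+uv[1]/3),.11).round(4))
for uv in [(250,130),(395,198),(325,262),(176,190)]: print("bay side corner",unproj(side,(170+uv[0]/3.7,170+uv[1]/3.7),.11).round(4))
print("spent cone T", unproj(top,(150+315/3,130+170/3),.121).round(4),"S",unproj(side,(170+311/3.7,170+198/3.7),.121).round(4))
b=unproj(top,(258,186),.11);f=unproj(top,(185,232),.08);t=unproj(top,(365,223),.02)
q0={"bay":(b[0],b[1],-.3),"fresh_center":(f[0],f[1],.7),"tray":(t[0],t[1],1.57)}
print(q0)
for k in q0:
    views=[]
    for n in ("top","side"):
        for d in imaging.masks_of(n,k):
            g=proj(C[n],[[q0[k][0],q0[k][1],.05]])[0];r=d["rect"]
            if r[0]-4<g[0]<r[2]+4 and r[1]-4<g[1]<r[3]+4:
                views.append((C[n],d["region"]));np.save(f"m_{k}_{n}.npy",d["region"]);print(k,n,d["region"].sum(),d["rect"],d["conf"]);break
    for v in ([views] + [[x] for x in views]): print(k,fit(v,MODEL[k],q0[k]))
E
```

```text
bay top corner [0.7004 0.0552 0.11  ]
bay top corner [ 0.665  -0.0427  0.11  ]
bay top corner [0.5113 0.0093 0.11  ]
bay top corner [0.5457 0.1067 0.11  ]
bay side corner [ 0.6619 -0.0334  0.11  ]
bay side corner [0.5106 0.0227 0.11  ]
bay side corner [0.5453 0.1162 0.11  ]
bay side corner [0.6957 0.0636 0.11  ]
spent cone T [0.5779 0.0435 0.121 ] S [0.5763 0.0544 0.121 ]
{'bay': (np.float64(0.583050737629274), np.float64(0.03590617596060931), -0.3), 'fresh_center': (np.float64(0.4522636726381766), np.float64(0.23983189207226663), 0.7), 'tray': (np.float64(0.5001771885317503), np.float64(-0.2815125122277552), 1.57)}
bay top 2213 [233.2, 145.8, 286.5, 215.0] 0.62
bay side 2419 [213.4, 205.5, 275.1, 266.4] 0.74
bay (array([ 0.58015659,  0.04541797, -0.35423593]), np.float64(0.24552040056428948))
bay (array([ 0.5801333 ,  0.04437891, -0.35210213]), np.float64(0.14867312965139057))
bay (array([ 0.57924722,  0.04800267, -0.34840629]), np.float64(0.0833232701364569))
fresh_center top 351 [170.2, 218.2, 197.9, 243.9] 0.93
fresh_center side 522 [264.7, 279.8, 283.3, 315.7] 0.8
fresh_center (array([0.4557601 , 0.25186826, 0.46802194]), np.float64(0.4740557747571257))
fresh_center (array([ 0.45504718,  0.25101719, -0.55129151]), np.float64(0.06308724832214763))
fresh_center (array([0.45522571, 0.25448629, 0.53169706]), np.float64(0.16710457172884918))
tray top 2269 [344.9, 197.3, 389.0, 252.5] 0.78
tray side 1037 [276.9, 176.9, 322.0, 209.8] 0.81
tray (array([ 0.50427415, -0.27887177,  1.26466515]), np.float64(0.49670482863381427))
tray (array([ 0.50365234, -0.27893242,  1.26946832]), np.float64(0.26756126301613636))
tray (array([ 0.50244793, -0.28144006,  1.3038428 ]), np.float64(0.22552903158553117))
```

```bash
cat > fit2.py <<'E'
from h import *
top=dict(np.load("top0.npz"));side=dict(np.load("side0.npz"))
C={"top":top,"side":side}
print("tip pred",proj(side,[[.1893,-.6213,.2217]]),proj(top,[[.1893,-.6213,.2217]]), "base origin",proj(side,[[0,0,0]]),proj(top,[[0,0,0]]))
q0={"bay":[(.58,.045,-.35)],"fresh_center":[(.455,.252,a) for a in(-1.0,-.55,0,.5,1.)],"tray":[(.503,-.28,0)]}
res={}
for k in q0:
    V=[(C[n],np.load(f"m_{k}_{n}.npy")) for n in ("top","side")]
    for vs in (V,V[:1],V[1:]):
        r=min((fit(vs,MODEL[k],q) for q in q0[k]),key=lambda r:r[1]);print(k,len(vs),r[0].round(4),round(r[1],3))
        if len(vs)==2:res[k]=r[0]
for n in C:
    f=cv2.resize(C[n]["frame"][:,:,::-1],None,fx=4,fy=4,interpolation=cv2.INTER_CUBIC)
    for k in res:
        s=sil(C[n],place(MODEL[k],res[k]));cs,_=cv2.findContours(s,cv2.RETR_EXTERNAL,cv2.CHAIN_APPROX_NONE);cv2.drawContours(f,cs,-1,(0,0,255),1)
        m=cv2.resize(np.load(f"m_{k}_{n}.npy").astype(np.uint8),None,fx=4,fy=4,interpolation=cv2.INTER_NEAREST);cs,_=cv2.findContours(m,cv2.RETR_EXTERNAL,cv2.CHAIN_APPROX_NONE);cv2.drawContours(f,cs,-1,(0,255,255),1)
    y0,y1,x0,x1=(130,260,160,310) if n=="top" else (190,320,165,315)
    cv2.imwrite(f"pics/ov_{n}.png",cv2.resize(f[y0*4:y1*4,x0*4:x1*4],None,fx=1.25,fy=1.25))
    if n=="top": cv2.imwrite("pics/ov_tray.png",f[180*4:320*4,300*4:490*4])
E
python3 fit2.py
```

```text
tip pred [[394.17940129 117.202442  ]] [[527.79005853 339.38485575]] base origin [[432.82896853 273.37336113]] [[266.17948688 399.32853857]]
bay 2 [ 0.5801  0.0454 -0.3529] 0.246
bay 1 [ 0.5801  0.0444 -0.3507] 0.149
bay 1 [ 0.5792  0.0482 -0.3479] 0.083
fresh_center 2 [ 0.4557  0.2515 -0.5759] 0.156
fresh_center 1 [0.455  0.251  2.5862] 0.064
fresh_center 1 [ 0.4552  0.2539 -0.6259] 0.077
tray 2 [ 0.503  -0.2797 -0.0183] 0.081
tray 1 [ 0.5029 -0.2805 -0.0175] 0.027
tray 1 [ 0.5029 -0.2786 -0.0101] 0.05
```

View pics/ov_top.png

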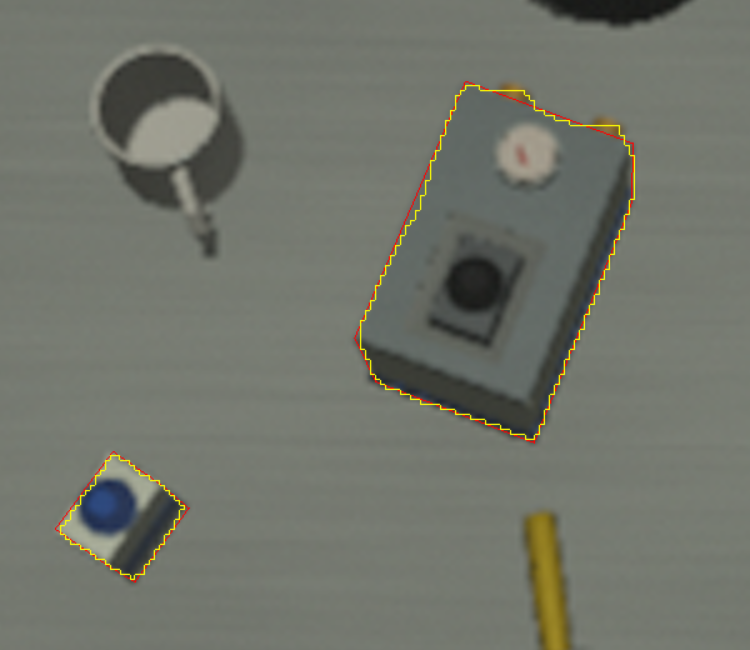

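View pics/ov_side.png

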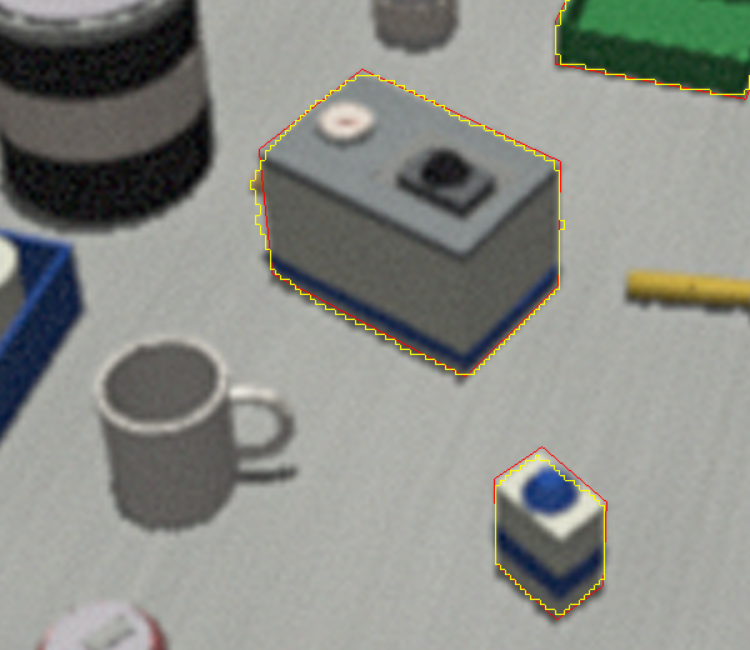

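```bash
cat > plan.py <<'E'
from h import *
import sys
# usage: plan.py x y z yaw step
def main():
    x,y,z,yaw,step=map(float,sys.argv[1:6]);s=manip.read_state()
    p=s["ee_pos"].copy();R=s["tool_rot"];c=np.arctan2(R[1,0],R[0,0])
    T=np.array([x,y,z]);dy=(yaw-c+np.pi)%(2*np.pi)-np.pi
    n=int(max(np.ceil(np.linalg.norm(T-p)/step),np.ceil(abs(dy)/.14),1))
    print("t",round(s["t"],2),"pos",p.round(4),"yaw",round(c,4),"tilt",R[:2,2].round(4),"F",s["ft_force"].round(2),"gap",round(s["finger_gap"],3),"j",s["joints"].round(2),"rows",n)
    out=[]
    for i in range(n):
        d=(T-p)/n;a=c+dy*i/n
        out.append([[round(d[0]*np.cos(a)+d[1]*np.sin(a),4),round(d[0]*np.sin(a)-d[1]*np.cos(a),4),round(-d[2],4)],round(-dy/n,4)])
    print(str(out).replace(" ",""))
main()
E
python3 plan.py .58 .046 .2 2.79 .045
```

```text
t 1.4 pos [ 0.1894 -0.6218  0.2225] yaw 0.2957 tilt [-0.  0.] F [0.26 0.14 0.64] gap 0.999 j [ 1.18  0.33  0.04  1.47 -0.01  1.34 -0.06] rows 18
[[[np.float64(0.0316),np.float64(-0.0292),np.float64(0.0013)],np.float64(-0.1386)],[[np.float64(0.0353),np.float64(-0.0245),np.float64(0.0013)],np.float64(-0.1386)],[[np.float64(0.0383),np.float64(-0.0194),np.float64(0.0013)],np.float64(-0.1386)],[[np.float64(0.0407),np.float64(-0.0139),np.float64(0.0013)],np.float64(-0.1386)],[[np.float64(0.0422),np.float64(-0.0082),np.float64(0.0013)],np.float64(-0.1386)],[[np.float64(0.0429),np.float64(-0.0023),np.float64(0.0013)],np.float64(-0.1386)],[[np.float64(0.0428),np.float64(0.0037),np.float64(0.0013)],np.float64(-0.1386)],[[np.float64(0.0419),np.float64(0.0096),np.float64(0.0013)],np.float64(-0.1386)],[[np.float64(0.0402),np.float64(0.0152),np.float64(0.0013)],np.float64(-0.1386)],[[np.float64(0.0377),np.float64(0.0207),np.float64(0.0013)],np.float64(-0.1386)],[[np.float64(0.0345),np.float64(0.0257),np.float64(0.0013)],np.float64(-0.1386)],[[np.float64(0.0306),np.float64(0.0302),np.float64(0.0013)],np.float64(-0.1386)],[[np.float64(0.0261),np.float64(0.0341),np.float64(0.0013)],np.float64(-0.1386)],[[np.float64(0.0212),np.float64(0.0374),np.float64(0.0013)],np.float64(-0.1386)],[[np.float64(0.0158),np.float64(0.04),np.float64(0.0013)],np.float64(-0.1386)],[[np.float64(0.0101),np.float64(0.0418),np.float64(0.0013)],np.float64(-0.1386)],[[np.float64(0.0043),np.float64(0.0428),np.float64(0.0013)],np.float64(-0.1386)],[[np.float64(-0.0017),np.float64(0.0429),np.float64(0.0013)],np.float64(-0.1386)]]
```

View pics/ov_tray.png

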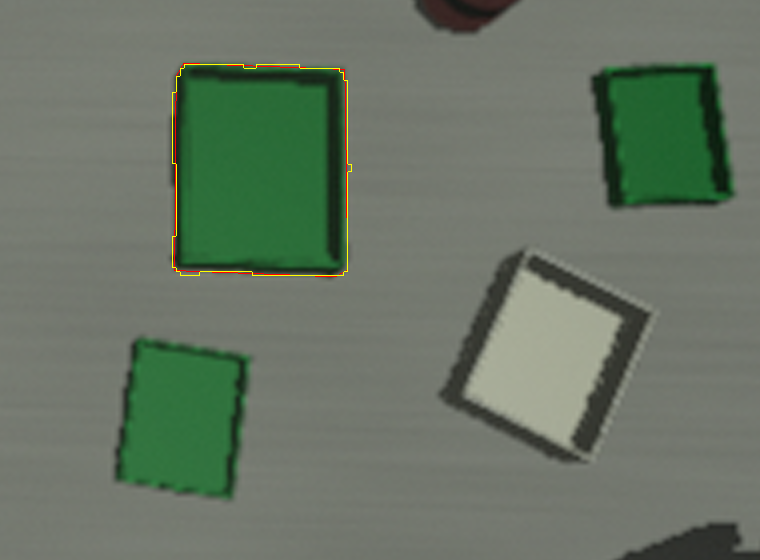

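The top-view pictures show three green trays: a big one at px (365,223) and small ones at (344,283) and (467,214). The 150x120 mm outline fits the big one (97 % overlap in the crop), so that is the tray meant. The fresh cartridge is the white/blue block at px (184,232). The other candidates at (194,157) and side px (186,332) are the mug and a can. The bay is at (258,182), with its gauge at the far end. Now I'll move towards the bay.

Request:
{"method": "jog_arm", "body": {"moves": [[[0.032,-0.029,0.001],-0.139],[[0.035,-0.025,0.001],-0.139],[[0.038,-0.019,0.001],-0.139],[[0.041,-0.014,0.001],-0.139],[[0.042,-0.008,0.001],-0.139],[[0.043,-0.002,0.001],-0.139],[[0.043,0.004,0.001],-0.139],[[0.042,0.01,0.001],-0.139],[[0.04,0.015,0.001],-0.139],[[0.038,0.021,0.001],-0.139]], "grip": -1, "grip_force": 20}}

```text
t: 2.4
ee_pos: [0.4026, -0.2385, 0.2111]
tool_rot: [[-0.156, 0.988, -0.001], [0.988, 0.156, -0.006], [-0.006, -0.002, -1.0]]
ft_force: [1.3, 0.5, -0.4]
finger_gap: 0.172
```

```bash
sed -i 's/out.append(\[\[round(d/out.append([[round(d/; s/print(str(out).*/print(str([[[float(u) for u in r[0]],float(r[1])] for r in out[:10]]).replace(" ",""))/' plan.py; python3 plan.py .58 .046 .2 2.79 .045
```

```text
t 2.4 pos [ 0.4026 -0.2385  0.2111] yaw 1.7278 tilt [-0.0008 -0.0059] F [ 1.27  0.45 -0.39] gap 0.172 j [ 0.83 -0.01 -0.39  1.89  0.    1.26  0.6 ] rows 8
[[[0.0317,0.0275,0.0014],-0.1328],[[0.0277,0.0314,0.0014],-0.1328],[[0.0233,0.0348,0.0014],-0.1328],[[0.0185,0.0376,0.0014],-0.1328],[[0.0134,0.0397,0.0014],-0.1328],[[0.008,0.0411,0.0014],-0.1328],[[0.0025,0.0418,0.0014],-0.1328],[[-0.0031,0.0418,0.0014],-0.1328]]
```

Request:
{"method": "jog_arm", "body": {"moves": [[[0.032,0.028,0.001],-0.133],[[0.028,0.031,0.001],-0.133],[[0.023,0.035,0.001],-0.133],[[0.019,0.038,0.001],-0.133],[[0.013,0.04,0.001],-0.133],[[0.008,0.041,0.001],-0.133],[[0.003,0.042,0.001],-0.133],[[-0.003,0.042,0.001],-0.133],[[0,0,0],0]]}}

```text
t: 3.3
ee_pos: [0.5814, 0.0698, 0.2035]
tool_rot: [[-0.957, 0.291, 0.006], [0.291, 0.957, -0.006], [-0.008, -0.004, -1.0]]
ft_force: [-0.5, 0.2, -0.3]
finger_gap: 0.001
```

```bash
python3 plan.py .58 .046 .14 2.79 .03; python3 - <<'E'
from h import *
c=imaging.capture("top");np.savez("top1.npz",**c);s=imaging.capture("side");np.savez("side1.npz",**s)
p=manip.read_state()["ee_pos"]
a=c["frame"][120:260,180:340,::-1];b=s["frame"][150:290,170:330,::-1]
a=cv2.resize(a,None,fx=3.6,fy=3.6,interpolation=cv2.INTER_CUBIC);b=cv2.resize(b,None,fx=3.6,fy=3.6,interpolation=cv2.INTER_CUBIC)
for im,cc,o in((a,c,(180,120)),(b,s,(170,150))):
    u=(proj(cc,p[None])[0]-o+.5)*3.6;cv2.circle(im,tuple(int(v) for v in u),4,(0,0,255),1)
o=np.hstack([a,b]);cv2.imwrite("pics/ab1.png",cv2.resize(o,(800,350)))
E
```

```text
t 3.3 pos [0.5814 0.0698 0.2035] yaw 2.8467 tilt [ 0.0062 -0.0057] F [-0.47  0.16 -0.27] gap 0.001 j [ 0.41  0.29 -0.73  1.63  0.21  1.3   0.92] rows 3
[[[-0.0018,-0.0077,0.0212],0.0189],[[-0.002,-0.0077,0.0212],0.0189],[[-0.0021,-0.0076,0.0212],0.0189]]
```

View pics/ab1.png

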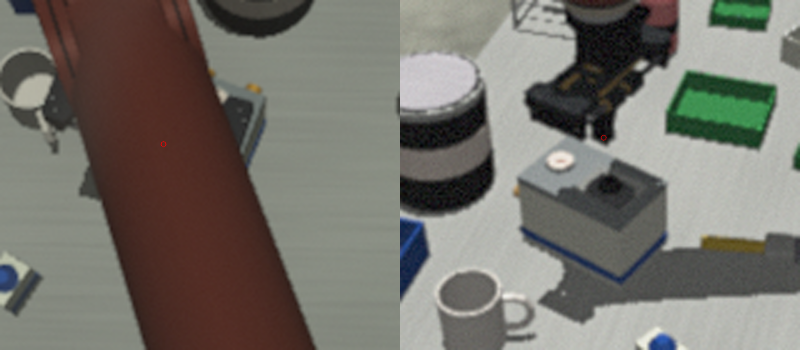

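Request:
{"method": "jog_arm", "body": {"moves": [[[-0.002,-0.008,0.02],0.019],[[-0.002,-0.008,0.02],0.019],[[-0.002,-0.008,0.018],0.019],[[0,0,0],0]]}}

```text
t: 3.8
ee_pos: [0.5781, 0.0319, 0.1449]
tool_rot: [[-0.93, 0.367, 0.007], [0.367, 0.93, -0.013], [-0.011, -0.01, -1.0]]
ft_force: [-0.7, 0.2, 0.6]
finger_gap: 0.006
```

```bash
python3 plan.py .58 .046 .13 2.79 .03
```

```text
t 3.8 pos [0.5781 0.0319 0.1449] yaw 2.7661 tilt [ 0.0065 -0.0131] F [-0.67  0.2   0.58] gap 0.006 j [ 0.44  0.32 -0.69  1.72  0.23  1.18  0.88] rows 1
[[[0.0034,0.0138,0.0149],-0.0239]]
```

Request:
{"method": "jog_arm", "body": {"moves": [[[0.002,0.008,0.002],-0.012],[[0,0,0],0],[[0,0,0],0]]}}

```text
t: 4.1
ee_pos: [0.5799, 0.0394, 0.1452]
tool_rot: [[-0.934, 0.357, 0.009], [0.357, 0.934, -0.014], [-0.013, -0.01, -1.0]]
ft_force: [0.1, -0.1, -0.2]
finger_gap: 0.006
```

```bash
python3 plan.py .58 .046 .13 2.79 .03
```

```text
t 4.1 pos [0.5799 0.0394 0.1452] yaw 2.7762 tilt [ 0.009  -0.0141] F [ 0.09 -0.13 -0.22] gap 0.006 j [ 0.43  0.32 -0.69  1.71  0.24  1.18  0.87] rows 1
[[[0.0022,0.0062,0.0152],-0.0138]]
```

Request:
{"method": "jog_arm", "body": {"moves": [[[0.002,0.006,0.008],-0.014],[[0,0,0.004],0],[[0,0,0],0]]}}

```text
t: 4.4
ee_pos: [0.581, 0.0472, 0.1336]
tool_rot: [[-0.94, 0.342, 0.011], [0.342, 0.94, -0.014], [-0.015, -0.009, -1.0]]
ft_force: [-0.0, -0.3, 0.3]
finger_gap: 0.006
```

```bash
python3 plan.py .58 .046 .12 2.79 .03;  python3 - <<'E'
from h import *
s=imaging.capture("side");p=manip.read_state()["ee_pos"]
b=cv2.resize(s["frame"][170:270,200:310,::-1],None,fx=6,fy=6,interpolation=cv2.INTER_CUBIC)
for z,col in((p[2],(0,0,255)),):
    u=(proj(s,[[p[0],p[1],z]])[0]-(200,170)+.5)*6;cv2.circle(b,tuple(int(v) for v in u),4,col,1)
cv2.imwrite("pics/ab2.png",b)
E
```

```text
t 4.4 pos [0.581  0.0472 0.1336] yaw 2.7929 tilt [ 0.0114 -0.0138] F [-0.04 -0.31  0.27] gap 0.006 j [ 0.41  0.33 -0.7   1.72  0.25  1.16  0.87] rows 1
[[[0.0005,-0.0015,0.0136],0.0029]]
```

View pics/ab2.png

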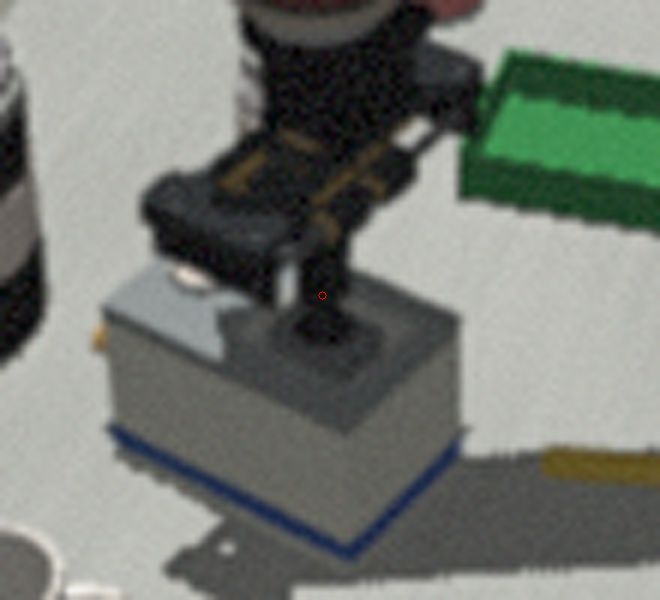

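Request:
{"method": "jog_arm", "body": {"moves": [[[0,-0.001,0.003],0],[[0,0,0.003],0],[[0,0,0.002],0],[[0,0,0.002],0]]}}

```text
t: 4.85
ee_pos: [0.5811, 0.0466, 0.124]
tool_rot: [[-0.94, 0.342, 0.012], [0.342, 0.94, -0.013], [-0.016, -0.008, -1.0]]
ft_force: [-2.6, 0.3, 6.9]
finger_gap: 0.002
```

Request:
{"method": "jog_arm", "body": {"moves": [[[0,0,0.002],0],[[0,0,0.002],0]]}}

```text
t: 5.05
ee_pos: [0.5815, 0.0468, 0.1211]
tool_rot: [[-0.94, 0.342, 0.013], [0.342, 0.94, -0.013], [-0.017, -0.008, -1.0]]
ft_force: [-2.1, 0.2, 7.0]
finger_gap: 0.007
```

Request:
{"method": "jog_arm", "body": {"moves": [[[0,0,0.002],0],[[0,0,0.002],0]]}}

```text
t: 5.25
ee_pos: [0.5819, 0.047, 0.1183]
tool_rot: [[-0.94, 0.342, 0.014], [0.342, 0.94, -0.014], [-0.018, -0.008, -1.0]]
ft_force: [-2.9, -0.0, 6.9]
finger_gap: 0.004
```

Request:
{"method": "jog_arm", "body": {"moves": [[[0,0,0.002],0],[[0,0,0.002],0]]}}

```text
t: 5.45
ee_pos: [0.5824, 0.047, 0.1156]
tool_rot: [[-0.94, 0.342, 0.015], [0.342, 0.94, -0.014], [-0.019, -0.008, -1.0]]
ft_force: [-1.9, -0.7, 7.5]
finger_gap: 0.005
```

Request:
{"method": "jog_arm", "body": {"moves": [[[0,0,0.002],0],[[0,0,0.002],0]]}}

```text
t: 5.65
ee_pos: [0.5825, 0.0472, 0.1129]
tool_rot: [[-0.939, 0.342, 0.016], [0.342, 0.94, -0.014], [-0.02, -0.008, -1.0]]
ft_force: [-2.9, 0.2, 8.0]
finger_gap: 0.009
```

Request:
{"method": "jog_arm", "body": {"moves": [[[0,0,0.002],0]]}}

```text
t: 5.75
ee_pos: [0.5826, 0.0473, 0.1116]
tool_rot: [[-0.939, 0.342, 0.016], [0.342, 0.94, -0.015], [-0.02, -0.008, -1.0]]
ft_force: [-3.8, -0.2, 8.4]
finger_gap: 0.005
```

Request:
{"method": "jog_arm", "body": {"moves": [[[0,0,0.002],0]]}}

```text
t: 5.85
ee_pos: [0.5826, 0.0475, 0.1103]
tool_rot: [[-0.939, 0.342, 0.016], [0.342, 0.94, -0.015], [-0.02, -0.008, -1.0]]
ft_force: [-4.1, 0.1, 8.5]
finger_gap: 0.011
```

Request:
{"method": "jog_arm", "body": {"moves": [[[0.001,0,0.002],0]]}}

```text
t: 5.95
ee_pos: [0.5819, 0.0478, 0.1089]
tool_rot: [[-0.939, 0.343, 0.017], [0.342, 0.939, -0.015], [-0.021, -0.008, -1.0]]
ft_force: [-2.8, -0.0, 8.7]
finger_gap: 0.006
```

Request:
{"method": "jog_arm", "body": {"moves": [[[0.001,0,0.002],0]]}}

```text
t: 6.05
ee_pos: [0.5813, 0.0481, 0.1077]
tool_rot: [[-0.939, 0.343, 0.018], [0.342, 0.939, -0.015], [-0.022, -0.008, -1.0]]
ft_force: [-1.8, -0.1, 7.7]
finger_gap: 0.002
```

Request:
{"method": "jog_arm", "body": {"moves": [[[0,0,0.002],0]]}}

```text
t: 6.15
ee_pos: [0.5817, 0.048, 0.1065]
tool_rot: [[-0.939, 0.343, 0.019], [0.343, 0.939, -0.016], [-0.023, -0.008, -1.0]]
ft_force: [-2.8, -1.1, 8.1]
finger_gap: 0.008
```

Request:
{"method": "jog_arm", "body": {"moves": [[[0,0,0.002],0]]}}

```text
t: 6.25
ee_pos: [0.5821, 0.0478, 0.1053]
tool_rot: [[-0.939, 0.343, 0.019], [0.343, 0.939, -0.016], [-0.024, -0.009, -1.0]]
ft_force: [-2.7, -1.1, 7.6]
finger_gap: 0.005
```

Request:
{"method": "jog_arm", "body": {"moves": [[[0,0,0.002],0]]}}

```text
t: 6.35
ee_pos: [0.5824, 0.0478, 0.1041]
tool_rot: [[-0.939, 0.343, 0.02], [0.343, 0.939, -0.016], [-0.025, -0.009, -1.0]]
ft_force: [-2.7, -0.3, 8.3]
finger_gap: 0.007
```

Request:
{"method": "jog_arm", "body": {"moves": [[[0,0,0.002],0]]}}

```text
t: 6.45
ee_pos: [0.5827, 0.0477, 0.1029]
tool_rot: [[-0.939, 0.343, 0.021], [0.343, 0.939, -0.017], [-0.025, -0.009, -1.0]]
ft_force: [-4.0, -1.4, 9.5]
finger_gap: 0.005
```

Request:
{"method": "jog_arm", "body": {"moves": [[[0.001,0,0.002],0]]}}

```text
t: 6.55
ee_pos: [0.5822, 0.0479, 0.1019]
tool_rot: [[-0.939, 0.344, 0.022], [0.343, 0.939, -0.017], [-0.026, -0.009, -1.0]]
ft_force: [-4.8, -1.5, 15.8]
finger_gap: 0.007
```

Request:
{"method": "jog_arm", "body": {"moves": [[[0,0,0.0015],0]]}}

```text
t: 6.65
ee_pos: [0.5825, 0.0478, 0.1017]
tool_rot: [[-0.939, 0.344, 0.023], [0.344, 0.939, -0.018], [-0.027, -0.009, -1.0]]
ft_force: [-5.8, -1.5, 16.1]
finger_gap: 0.002
```

Request:
{"method": "jog_arm", "body": {"moves": [[[0,0,-0.008],0],[[0,0,-0.012],0],[[0,0,-0.016],0],[[0,0,-0.02],0],[[0,0,-0.02],0],[[0,0,-0.015],0],[[0,0,-0.004],0],[[0,0,0],0]]}}

```text
t: 7.45
ee_pos: [0.5807, 0.0496, 0.2049]
tool_rot: [[-0.939, 0.344, 0.025], [0.344, 0.939, -0.018], [-0.03, -0.008, -1.0]]
ft_force: [0.3, 0.3, -0.6]
finger_gap: 0.009
```

```bash
python3 plan.py .58 .046 .2 2.79 .03;  python3 - <<'E'
from h import *
s=imaging.capture("side");np.savez("side2.npz",**s)
print([(d["rect"],d["conf"]) for d in imaging.search_frame("side","spent_center")])
b=cv2.resize(s["frame"][170:270,200:310,::-1],None,fx=6,fy=6,interpolation=cv2.INTER_CUBIC)
q=(.58,.046,-.352)
import itertools
P=place(cart(.061),q)
for p in proj(s,P): cv2.circle(b,tuple(int(v) for v in (p-(200,170)+.5)*6),2,(0,0,255),-1)
cv2.imwrite("pics/ab3.png",b)
E
```

```text
t 7.45 pos [0.5807 0.0496 0.2049] yaw 2.7904 tilt [ 0.0252 -0.0181] F [ 0.27  0.3  -0.61] gap 0.009 j [ 0.43  0.26 -0.71  1.65  0.2   1.28  0.9 ] rows 1
[[[-0.0005,-0.0036,0.0049],0.0004]]
[([243.7, 216.7, 265.9, 232.8], 0.8)]
```

View pics/ab3.png

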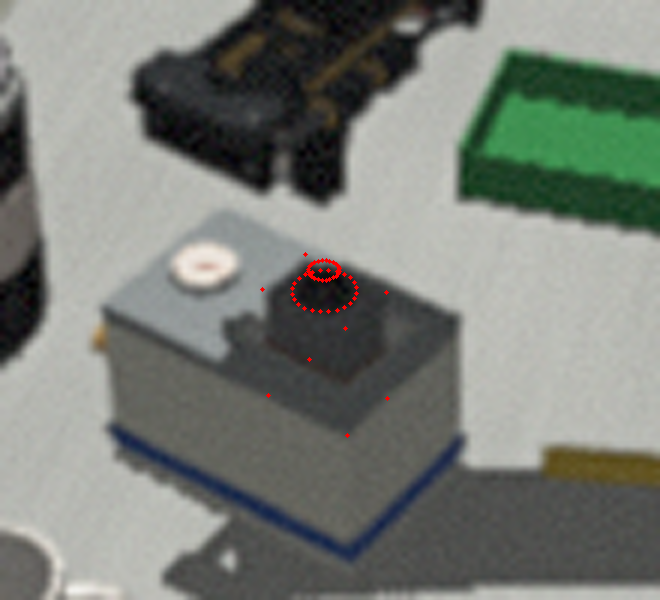

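The side view shows the cartridge standing up, its cone top at px (324,270) of the crop, within a few pixels of the predicted raised position. I'll open the gripper and descend over it.

Request:
{"method": "jog_arm", "body": {"moves": [[[0,-0.004,0.005],0],[[0,0,0],0],[[0,0,0],0],[[0,0,0],0],[[0,0,0],0]], "grip": 1}}

```text
t: 8.05
ee_pos: [0.5774, 0.0447, 0.195]
tool_rot: [[-0.939, 0.344, 0.019], [0.344, 0.939, -0.018], [-0.024, -0.01, -1.0]]
ft_force: [0.8, 0.4, 0.5]
finger_gap: 0.375
```

Request:
{"method": "jog_arm", "body": {"moves": [[[0,0,0.015],0],[[0,0,0.02],0],[[0,0,0.02],0],[[0,0,0.012],0],[[0,0,0.004],0],[[0,0,0],0]]}}

```text
t: 8.65
ee_pos: [0.5783, 0.0436, 0.1182]
tool_rot: [[-0.939, 0.344, 0.018], [0.344, 0.939, -0.018], [-0.023, -0.01, -1.0]]
ft_force: [-0.7, 0.7, 0.1]
finger_gap: 0.921
```

```bash
python3 plan.py .58 .046 .1135 2.79 .03
```

```text
t 8.65 pos [0.5783 0.0436 0.1182] yaw 2.7908 tilt [ 0.0179 -0.0177] F [-0.7   0.67  0.12] gap 0.921 j [ 0.41  0.34 -0.69  1.75  0.26  1.12  0.86] rows 1
[[[-0.0008,0.0028,0.0047],0.0008]]
```

Request:
{"method": "jog_arm", "body": {"moves": [[[-0.001,0.003,0.004],0.001],[[0,0,0],0],[[0,0,0],0]]}}

```text
t: 8.95
ee_pos: [0.5815, 0.0466, 0.1154]
tool_rot: [[-0.938, 0.345, 0.02], [0.344, 0.939, -0.017], [-0.025, -0.009, -1.0]]
ft_force: [-0.1, -0.1, 0.5]
finger_gap: 0.995
```

Request:
{"method": "jog_arm", "body": {"moves": [[[0,0,0],0],[[0,0,0],0],[[0,0,0],0],[[0,0,0],0],[[0,0,0],0],[[0,0,0],0]], "grip": -1, "grip_force": 20}}

```text
t: 9.55
ee_pos: [0.5823, 0.0466, 0.1168]
tool_rot: [[-0.938, 0.345, 0.023], [0.345, 0.939, -0.018], [-0.027, -0.009, -1.0]]
ft_force: [-0.1, 0.8, -0.1]
finger_gap: 0.535
```

```bash
python3 plan.py .58 .046 .2 2.79 .03
```

```text
t 9.55 pos [0.5823 0.0466 0.1168] yaw 2.7896 tilt [ 0.0225 -0.0177] F [-0.1   0.83 -0.05] gap 0.535 j [ 0.41  0.34 -0.69  1.75  0.27  1.12  0.85] rows 3
[[[0.0007,-0.0005,-0.0277],-0.0001],[[0.0007,-0.0005,-0.0277],-0.0001],[[0.0007,-0.0005,-0.0277],-0.0001]]
```

Request:
{"method": "jog_arm", "body": {"moves": [[[0,0,0.001],0],[[0,0,0.001],0],[[0,0,0],0],[[0,0,0],0]]}}

```text
t: 9.95
ee_pos: [0.5826, 0.0464, 0.1154]
tool_rot: [[-0.938, 0.345, 0.023], [0.345, 0.938, -0.018], [-0.028, -0.009, -1.0]]
ft_force: [-1.0, -0.4, 4.5]
finger_gap: 0.412
```

Request:
{"method": "jog_arm", "body": {"moves": [[[0,0,0],0],[[0,0,-0.008],0],[[0,0,-0.012],0],[[0,0,-0.015],0],[[0,0,-0.02],0],[[0,0,-0.02],0],[[0,0,-0.015],0],[[0,0,-0.005],0]]}}

```text
t: 10.75
ee_pos: [0.5798, 0.0486, 0.2181]
tool_rot: [[-0.939, 0.344, 0.023], [0.344, 0.939, -0.017], [-0.028, -0.008, -1.0]]
ft_force: [-0.3, -0.4, -2.4]
finger_gap: 0.411
```

```bash
python3 plan.py .503 -.28 .19 2.2 .03
```

```text
t 10.75 pos [0.5798 0.0486 0.2181] yaw 2.7902 tilt [ 0.0232 -0.0174] F [-0.28 -0.37 -2.42] gap 0.411 j [ 0.43  0.25 -0.71  1.63  0.2   1.3   0.91] rows 12
[[[-0.0034,-0.0279,0.0023],0.0492],[[-0.0048,-0.0277,0.0023],0.0492],[[-0.0061,-0.0274,0.0023],0.0492],[[-0.0075,-0.0271,0.0023],0.0492],[[-0.0088,-0.0267,0.0023],0.0492],[[-0.0101,-0.0262,0.0023],0.0492],[[-0.0114,-0.0257,0.0023],0.0492],[[-0.0126,-0.0251,0.0023],0.0492],[[-0.0139,-0.0245,0.0023],0.0492],[[-0.015,-0.0238,0.0023],0.0492]]
```

Request:
{"method": "jog_arm", "body": {"moves": [[[-0.003,-0.022,0],0.05],[[-0.005,-0.028,0.001],0.05],[[-0.006,-0.027,0.001],0.05],[[-0.008,-0.027,0.002],0.05],[[-0.009,-0.027,0.002],0.05],[[-0.01,-0.026,0.002],0.05],[[-0.011,-0.026,0.002],0.05],[[-0.013,-0.025,0.002],0.05],[[-0.014,-0.02,0.002],0.03],[[-0.008,-0.012,0.002],0.02]]}}

```text
t: 11.75
ee_pos: [0.5211, -0.2073, 0.2086]
tool_rot: [[-0.688, 0.725, 0.027], [0.725, 0.689, -0.015], [-0.029, 0.009, -1.0]]
ft_force: [-0.3, -0.1, -1.4]
finger_gap: 0.411
```

```bash
python3 plan.py .503 -.28 .19 2.3 .03
```

```text
t 11.75 pos [ 0.5211 -0.2073  0.2086] yaw 2.3304 tilt [ 0.0271 -0.0149] F [-0.35 -0.08 -1.42] gap 0.411 j [ 0.75  0.18 -0.51  1.71  0.1   1.25  0.98] rows 3
[[[-0.0134,-0.021,0.0062],0.0101],[[-0.0136,-0.0209,0.0062],0.0101],[[-0.0138,-0.0208,0.0062],0.0101]]
```

Request:
{"method": "jog_arm", "body": {"moves": [[[-0.013,-0.021,0.01],0.01],[[-0.014,-0.021,0.012],0.01],[[-0.008,-0.012,0.015],0],[[0,0,0.012],0],[[0,0,0.006],0],[[0,0,0],0]]}}

```text
t: 12.35
ee_pos: [0.5076, -0.2711, 0.1505]
tool_rot: [[-0.675, 0.737, 0.027], [0.737, 0.675, -0.012], [-0.027, 0.012, -1.0]]
ft_force: [0.0, 0.3, -1.5]
finger_gap: 0.411
```

```bash
python3 plan.py .503 -.28 .1 2.3 .03
```

```text
t 12.35 pos [ 0.5076 -0.2711  0.1505] yaw 2.3121 tilt [ 0.0272 -0.0118] F [ 0.04  0.3  -1.5 ] gap 0.411 j [ 0.81  0.25 -0.46  1.75  0.12  1.14  1.06] rows 2
[[[-0.0018,-0.0047,0.0253],0.006],[[-0.0018,-0.0047,0.0253],0.006]]
```

Request:
{"method": "jog_arm", "body": {"moves": [[[-0.002,-0.005,0.02],0],[[-0.002,-0.004,0.025],0],[[0,0,0.02],0],[[0,0,0.01],0],[[0,0,0.004],0],[[0,0,0],0]]}}

```text
t: 12.95
ee_pos: [0.5116, -0.2741, 0.0728]
tool_rot: [[-0.683, 0.73, 0.033], [0.73, 0.684, -0.011], [-0.031, 0.017, -0.999]]
ft_force: [0.4, -0.1, -1.5]
finger_gap: 0.408
```

```bash
python3 plan.py .503 -.28 .062 2.3 .03;  python3 - <<'E'
from h import *
o=[]
for n,q in (("side",(260,160,90,70)),("top",(320,180,90,70))):
    s=imaging.capture(n);x,y,w,h=q
    o.append(cv2.resize(s["frame"][y:y+h,x:x+w,::-1],None,fx=4.4,fy=4.4,interpolation=cv2.INTER_CUBIC))
cv2.imwrite("pics/ab4.png",np.hstack(o))
E
```

```text
t 12.95 pos [ 0.5116 -0.2741  0.0728] yaw 2.3232 tilt [ 0.0334 -0.0115] F [ 0.41 -0.12 -1.51] gap 0.408 j [ 0.8   0.33 -0.45  1.82  0.17  0.99  1.04] rows 1
[[[0.0016,-0.0104,0.0108],0.0232]]
```

View pics/ab4.png

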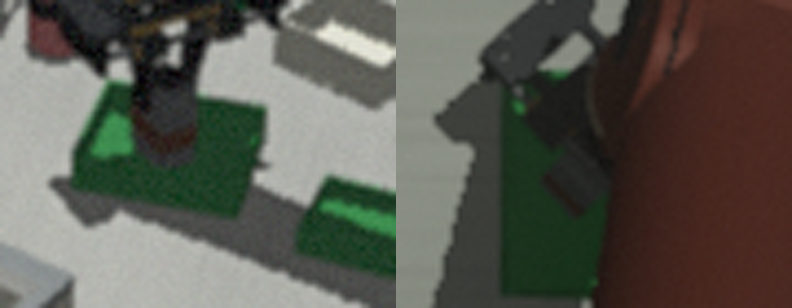

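Request:
{"method": "jog_arm", "body": {"moves": [[[0.001,-0.006,0.006],0.01],[[0,-0.003,0.004],0],[[0,0,0.001],0],[[0,0,0],0]]}}

```text
t: 13.45
ee_pos: [0.5054, -0.2816, 0.0637]
tool_rot: [[-0.674, 0.738, 0.037], [0.738, 0.675, -0.014], [-0.036, 0.018, -0.999]]
ft_force: [0.4, 1.2, -1.6]
finger_gap: 0.417
```

Request:
{"method": "jog_arm", "body": {"moves": [[[0,0,0.002],0],[[0,0,0.002],0]]}}

```text
t: 13.65
ee_pos: [0.5057, -0.2819, 0.0599]
tool_rot: [[-0.674, 0.738, 0.038], [0.738, 0.675, -0.015], [-0.036, 0.018, -0.999]]
ft_force: [0.5, -0.4, -2.2]
finger_gap: 0.411
```

Request:
{"method": "jog_arm", "body": {"moves": [[[0,0,0.002],0],[[0,0,0.001],0]]}}

```text
t: 13.85
ee_pos: [0.5067, -0.2826, 0.0582]
tool_rot: [[-0.674, 0.738, 0.039], [0.738, 0.675, -0.016], [-0.038, 0.018, -0.999]]
ft_force: [-6.8, 3.4, 16.4]
finger_gap: 0.41
```

Request:
{"method": "jog_arm", "body": {"moves": [[[0,0,0.001],0]]}}

```text
t: 13.95
ee_pos: [0.5068, -0.2826, 0.0582]
tool_rot: [[-0.674, 0.738, 0.039], [0.738, 0.675, -0.017], [-0.039, 0.017, -0.999]]
ft_force: [-6.1, 3.6, 12.4]
finger_gap: 0.412
```

Contact with the tray floor came at TCP z 0.058, as predicted. Opening.

Request:
{"method": "jog_arm", "body": {"moves": [[[0,0,-0.001],0],[[0,0,0],0],[[0,0,0],0],[[0,0,0],0],[[0,0,0],0],[[0,0,0],0]], "grip": 1}}

```text
t: 14.55
ee_pos: [0.5077, -0.2826, 0.0597]
tool_rot: [[-0.674, 0.738, 0.04], [0.738, 0.675, -0.017], [-0.04, 0.018, -0.999]]
ft_force: [0.4, 0.2, -0.0]
finger_gap: 0.871
```

Request:
{"method": "jog_arm", "body": {"moves": [[[0,0,-0.006],0],[[0,0,-0.01],0],[[0,0,-0.02],0],[[0,0,-0.025],0],[[0,0,-0.025],0],[[0,0,-0.015],0],[[0,0,-0.005],0]]}}

```text
t: 15.25
ee_pos: [0.503, -0.2802, 0.173]
tool_rot: [[-0.675, 0.737, 0.041], [0.737, 0.676, -0.017], [-0.04, 0.018, -0.999]]
ft_force: [0.6, -0.6, 0.2]
finger_gap: 1.005
```

```bash
python3 plan.py .4557 .2525 .17 2.566 .045;  python3 - <<'E'
from h import *
o=[]
for n,q in (("side",(260,160,90,70)),("top",(320,180,90,70))):
    s=imaging.capture(n);x,y,w,h=q
    o.append(cv2.resize(s["frame"][y:y+h,x:x+w,::-1],None,fx=4.4,fy=4.4,interpolation=cv2.INTER_CUBIC))
cv2.imwrite("pics/ab5.png",np.hstack(o))
E
```

```text
t 15.25 pos [ 0.503  -0.2802  0.173 ] yaw 2.3119 tilt [ 0.0406 -0.017 ] F [ 0.58 -0.61  0.15] gap 1.005 j [ 0.83  0.22 -0.46  1.74  0.1   1.17  1.09] rows 12
[[[0.0354,0.0271,0.0003],-0.0212],[[0.0348,0.0278,0.0003],-0.0212],[[0.0342,0.0285,0.0003],-0.0212],[[0.0336,0.0293,0.0003],-0.0212],[[0.033,0.03,0.0003],-0.0212],[[0.0323,0.0306,0.0003],-0.0212],[[0.0317,0.0313,0.0003],-0.0212],[[0.031,0.032,0.0003],-0.0212],[[0.0303,0.0326,0.0003],-0.0212],[[0.0296,0.0333,0.0003],-0.0212]]
```

View pics/ab5.png

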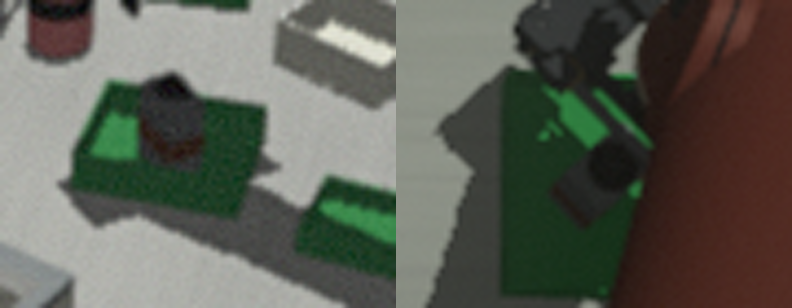

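Request:
{"method": "jog_arm", "body": {"moves": [[[0.025,0.02,-0.002],-0.02],[[0.035,0.028,-0.002],-0.02],[[0.034,0.028,-0.002],-0.02],[[0.034,0.029,0],-0.02],[[0.033,0.03,0],-0.02],[[0.032,0.031,0],-0.02],[[0.032,0.031,0],-0.02],[[0.031,0.032,0],-0.02],[[0.03,0.033,0],-0.02],[[0.03,0.033,0],-0.02]]}}

```text
t: 16.35
ee_pos: [0.4603, 0.159, 0.1602]
tool_rot: [[-0.804, 0.594, 0.03], [0.593, 0.805, -0.017], [-0.034, 0.004, -0.999]]
ft_force: [1.0, -0.9, 0.1]
finger_gap: 1.002
```

```bash
python3 plan.py .4557 .2525 .17 2.566 .025
```

```text
t 16.35 pos [0.4603 0.159  0.1602] yaw 2.506 tilt [ 0.0296 -0.0172] F [ 0.98 -0.92  0.1 ] gap 1.002 j [ 0.38  0.09 -0.86  1.92  0.11  1.15  0.42] rows 4
[[[0.0148,0.0181,-0.0024],-0.015],[[0.0145,0.0183,-0.0024],-0.015],[[0.0142,0.0186,-0.0024],-0.015],[[0.014,0.0188,-0.0024],-0.015]]
```

Request:
{"method": "jog_arm", "body": {"moves": [[[0.014,0.018,-0.005],-0.015],[[0.014,0.018,-0.004],-0.015],[[0.01,0.013,-0.002],-0.01],[[0,0,0],0],[[0,0,0],0]]}}

```text
t: 16.85
ee_pos: [0.452, 0.2302, 0.1661]
tool_rot: [[-0.835, 0.549, 0.023], [0.549, 0.836, -0.015], [-0.027, -0.0, -1.0]]
ft_force: [-1.1, -0.5, 0.1]
finger_gap: 1.003
```

```bash
python3 plan.py .4557 .2525 .12 2.566 .025; python3 - <<'E'
from h import *
s=imaging.capture("side");np.savez("side3.npz",**s)
x,y,w,h=210,220,120,110
b=cv2.resize(s["frame"][y:y+h,x:x+w,::-1],None,fx=5,fy=5,interpolation=cv2.INTER_CUBIC)
for p in proj(s,place(cart(),(.4557,.2525,-.576))): cv2.circle(b,tuple(int(v) for v in (p-(x,y)+.5)*5),2,(0,0,255),-1)
cv2.imwrite("pics/ab6.png",b)
for d in imaging.masks_of("side","fresh_center"):
    print(d["rect"],d["conf"],fit([(s,d["region"])],MODEL["fresh_center"],(.4557,.2525,-.576)) if d["conf"]>.5 else "")
E
```

```text
t 16.85 pos [0.452  0.2302 0.1661] yaw 2.5601 tilt [ 0.0227 -0.015 ] F [-1.06 -0.49  0.11] gap 1.003 j [ 0.27  0.16 -0.91  1.86  0.17  1.18  0.29] rows 3
[[[0.0031,0.0069,0.0154],-0.002],[[0.003,0.0069,0.0154],-0.002],[[0.003,0.0069,0.0154],-0.002]]
[264.8, 282.3, 282.3, 314.6] 0.71 (array([ 0.45349755,  0.25361156, -0.65419754]), np.float64(0.07582417582417578))
```

View pics/ab6.png

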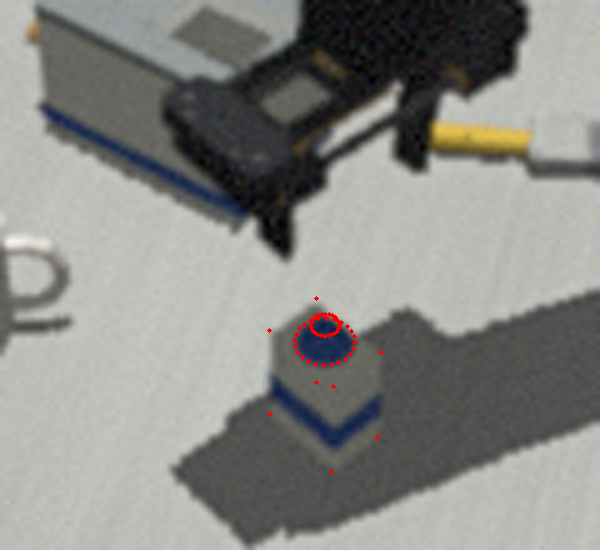

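Request:
{"method": "jog_arm", "body": {"moves": [[[0.003,0.007,0.01],0],[[0.003,0.007,0.015],-0.002],[[0.002,0.005,0.012],0],[[0,0,0.004],0],[[0,0,0],0]]}}

```text
t: 17.45
ee_pos: [0.4583, 0.2466, 0.1209]
tool_rot: [[-0.832, 0.554, 0.022], [0.554, 0.832, -0.018], [-0.028, -0.002, -1.0]]
ft_force: [0.3, -0.3, -1.0]
finger_gap: 1.002
```

```bash
python3 plan.py .455 .2525 .053 2.555 .025
```

```text
t 17.45 pos [0.4583 0.2466 0.1209] yaw 2.5543 tilt [ 0.0225 -0.0175] F [ 0.34 -0.28 -0.98] gap 1.002 j [ 0.2   0.25 -0.9   1.88  0.25  1.11  0.19] rows 3
[[[0.002,0.001,0.0226],-0.0002],[[0.002,0.001,0.0226],-0.0002],[[0.002,0.001,0.0226],-0.0002]]
```

Request:
{"method": "jog_arm", "body": {"moves": [[[0.002,0.003,0.01],0],[[0.003,0.003,0.015],0],[[0.003,0.002,0.015],0],[[0.002,0,0.01],0],[[0,0,0.004],0],[[0,0,0],0]]}}

```text
t: 18.05
ee_pos: [0.4551, 0.2582, 0.0616]
tool_rot: [[-0.832, 0.555, 0.022], [0.554, 0.832, -0.018], [-0.028, -0.003, -1.0]]
ft_force: [-0.4, 0.1, 1.1]
finger_gap: 0.998
```

```bash
python3 plan.py .455 .2525 .053 2.555 .025
```

```text
t 18.05 pos [0.4551 0.2582 0.0616] yaw 2.5538 tilt [ 0.022 -0.018] F [-0.37  0.1   1.11] gap 0.998 j [ 0.14  0.34 -0.87  1.93  0.34  1.01  0.1 ] rows 1
[[[-0.0031,-0.0048,0.0086],-0.0012]]
```

Request:
{"method": "jog_arm", "body": {"moves": [[[-0.003,-0.005,0.004],0],[[0,0,0.004],0],[[0,0,0],0]]}}

```text
t: 18.35
ee_pos: [0.4556, 0.2517, 0.0537]
tool_rot: [[-0.832, 0.555, 0.023], [0.555, 0.832, -0.018], [-0.029, -0.002, -1.0]]
ft_force: [-0.9, -0.3, -0.8]
finger_gap: 1.002
```

```bash
python3 plan.py .455 .2525 .053 2.555 .025; python3 - <<'E'
from h import *
s=imaging.capture("side")
x,y,w,h=225,240,100,90
cv2.imwrite("pics/ab7.png",cv2.resize(s["frame"][y:y+h,x:x+w,::-1],None,fx=6,fy=6,interpolation=cv2.INTER_CUBIC))
E
```

```text
t 18.35 pos [0.4556 0.2517 0.0537] yaw 2.5534 tilt [ 0.0231 -0.0178] F [-0.92 -0.33 -0.75] gap 1.002 j [ 0.14  0.35 -0.86  1.94  0.35  0.99  0.1 ] rows 1
[[[0.0009,0.0003,0.0007],-0.0016]]
```

View pics/ab7.png

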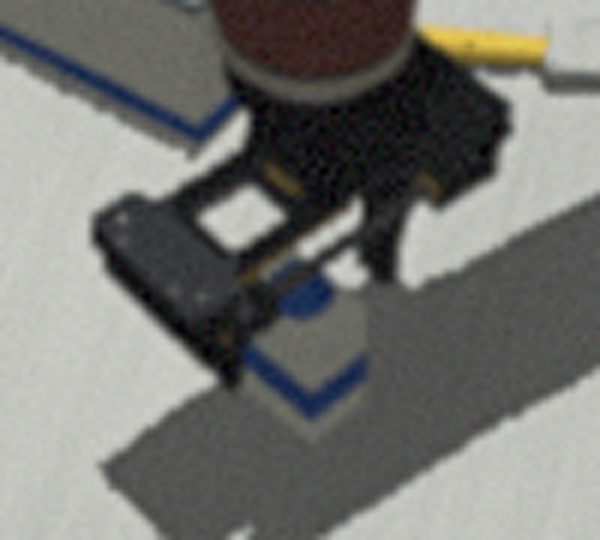

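Request:
{"method": "jog_arm", "body": {"moves": [[[0,0,0],0],[[0,0,0],0],[[0,0,0],0],[[0,0,0.001],0],[[0,0,0],0],[[0,0,0],0],[[0,0,0],0],[[0,0,0],0],[[0,0,0],0],[[0,0,0],0]], "grip": -1, "grip_force": 20}}

```text
t: 19.4
ee_pos: [0.4565, 0.2521, 0.0538]
tool_rot: [[-0.831, 0.555, 0.025], [0.555, 0.832, -0.017], [-0.03, -0.0, -1.0]]
ft_force: [-0.3, 0.0, 0.7]
finger_gap: 0.415
```

Request:
{"method": "jog_arm", "body": {"moves": [[[0,0,0],0],[[0,0,0],0]]}}

```text
t: 19.6
ee_pos: [0.4564, 0.2521, 0.0538]
tool_rot: [[-0.831, 0.555, 0.025], [0.555, 0.832, -0.017], [-0.03, -0.0, -1.0]]
ft_force: [0.0, 0.5, 0.7]
finger_gap: 0.414
```

```bash
python3 plan.py .455 .2525 .2 2.555 .025
```

```text
t 19.6 pos [0.4564 0.2521 0.0538] yaw 2.5531 tilt [ 0.025  -0.0173] F [0.04 0.49 0.65] gap 0.414 j [ 0.14  0.35 -0.86  1.94  0.35  0.99  0.1 ] rows 6
[[[0.0002,-0.0001,-0.0244],-0.0003],[[0.0002,-0.0001,-0.0244],-0.0003],[[0.0002,-0.0001,-0.0244],-0.0003],[[0.0002,-0.0001,-0.0244],-0.0003],[[0.0002,-0.0001,-0.0244],-0.0003],[[0.0002,-0.0001,-0.0244],-0.0003]]
```

Request:
{"method": "jog_arm", "body": {"moves": [[[0,0,-0.008],0],[[0,0,-0.015],0],[[0,0,-0.022],0],[[0,0,-0.025],0],[[0,0,-0.025],0],[[0,0,-0.025],0],[[0,0,-0.02],0],[[0,0,-0.01],0],[[0,0,-0.002],0]]}}

```text
t: 20.5
ee_pos: [0.4504, 0.256, 0.2183]
tool_rot: [[-0.833, 0.552, 0.026], [0.552, 0.834, -0.017], [-0.031, 0.0, -1.0]]
ft_force: [-0.4, 0.5, -2.2]
finger_gap: 0.418
```

```bash
python3 plan.py .58 .0465 .2 2.79 .025
```

```text
t 20.5 pos [0.4504 0.256  0.2183] yaw 2.5567 tilt [ 0.0256 -0.0168] F [-0.41  0.45 -2.23] gap 0.418 j [ 0.25  0.14 -0.93  1.76  0.15  1.29  0.26] rows 10
[[[-0.0224,-0.0103,0.0018],-0.0233],[[-0.0221,-0.0108,0.0018],-0.0233],[[-0.0219,-0.0113,0.0018],-0.0233],[[-0.0216,-0.0118,0.0018],-0.0233],[[-0.0213,-0.0123,0.0018],-0.0233],[[-0.021,-0.0128,0.0018],-0.0233],[[-0.0207,-0.0133,0.0018],-0.0233],[[-0.0204,-0.0138,0.0018],-0.0233],[[-0.0201,-0.0143,0.0018],-0.0233],[[-0.0197,-0.0147,0.0018],-0.0233]]
```

Request:
{"method": "jog_arm", "body": {"moves": [[[-0.015,-0.007,0],-0.023],[[-0.022,-0.011,0],-0.023],[[-0.022,-0.011,0],-0.023],[[-0.022,-0.012,0],-0.023],[[-0.021,-0.012,0],-0.023],[[-0.021,-0.013,0],-0.023],[[-0.021,-0.013,0],-0.023],[[-0.018,-0.012,0],-0.023],[[-0.012,-0.008,0],-0.015],[[0,0,0],0]]}}

```text
t: 21.5
ee_pos: [0.5564, 0.0797, 0.217]
tool_rot: [[-0.931, 0.365, 0.015], [0.365, 0.931, -0.018], [-0.021, -0.011, -1.0]]
ft_force: [-0.6, 0.4, -3.4]
finger_gap: 0.415
```

```bash
python3 plan.py .58 .0465 .195 2.79 .025
```

```text
t 21.5 pos [0.5564 0.0797 0.217 ] yaw 2.7684 tilt [ 0.015  -0.0181] F [-0.62  0.39 -3.36] gap 0.415 j [ 0.47  0.24 -0.81  1.67  0.2   1.31  0.82] rows 2
[[[-0.017,-0.0112,0.011],-0.0108],[[-0.0169,-0.0113,0.011],-0.0108]]
```

Request:
{"method": "jog_arm", "body": {"moves": [[[-0.012,-0.008,0.005],-0.008],[[-0.012,-0.008,0.006],-0.008],[[-0.005,-0.004,0.005],-0.005],[[0,0,0],0],[[0,0,0],0]]}}

```text
t: 22.0
ee_pos: [0.5763, 0.05, 0.1985]
tool_rot: [[-0.94, 0.342, 0.012], [0.342, 0.94, -0.017], [-0.017, -0.012, -1.0]]
ft_force: [-0.3, 0.5, -1.6]
finger_gap: 0.416
```

```bash
python3 plan.py .58 .0465 .18 2.79 .025
```

```text
t 22.0 pos [0.5763 0.05   0.1985] yaw 2.7926 tilt [ 0.0116 -0.0172] F [-0.26  0.51 -1.6 ] gap 0.416 j [ 0.49  0.29 -0.79  1.65  0.23  1.28  0.88] rows 1
[[[-0.0046,-0.002,0.0185],0.0026]]
```

Request:
{"method": "jog_arm", "body": {"moves": [[[-0.004,-0.002,0.01],0.002],[[0,0,0.012],0],[[0,0,0.003],0],[[0,0,0],0],[[0,0,0],0]]}}

```text
t: 22.5
ee_pos: [0.5791, 0.0478, 0.1712]
tool_rot: [[-0.94, 0.342, 0.011], [0.342, 0.94, -0.017], [-0.016, -0.012, -1.0]]
ft_force: [-0.9, 0.3, -2.1]
finger_gap: 0.416
```

```bash
python3 plan.py .58 .0465 .168 2.79 .025; python3 - <<'E'
from h import *
s=imaging.capture("side");np.savez("side4.npz",**s)
p=manip.read_state()["ee_pos"]
x,y,w,h=200,160,110,110
b=cv2.resize(s["frame"][y:y+h,x:x+w,::-1],None,fx=5.4,fy=5.4,interpolation=cv2.INTER_CUBIC)
P=np.r_[place(cart(p[2]-.0538),(p[0],p[1],-.352)),place(box(-.0285,.0285,-.0195,.0195,.11,.11),(.58,.0465,-.352))]
for k,q in enumerate(proj(s,P)): cv2.circle(b,tuple(int(v) for v in (q-(x,y)+.5)*5.4),2,(0,0,255) if k<56 else (0,255,255),-1)
cv2.imwrite("pics/ab8.png",b)
E
```

```text
t 22.5 pos [0.5791 0.0478 0.1712] yaw 2.7926 tilt [ 0.0112 -0.0169] F [-0.95  0.31 -2.1 ] gap 0.416 j [ 0.48  0.31 -0.79  1.68  0.25  1.24  0.86] rows 1
[[[-0.0012,-0.0009,0.0032],0.0026]]
```

View pics/ab8.png

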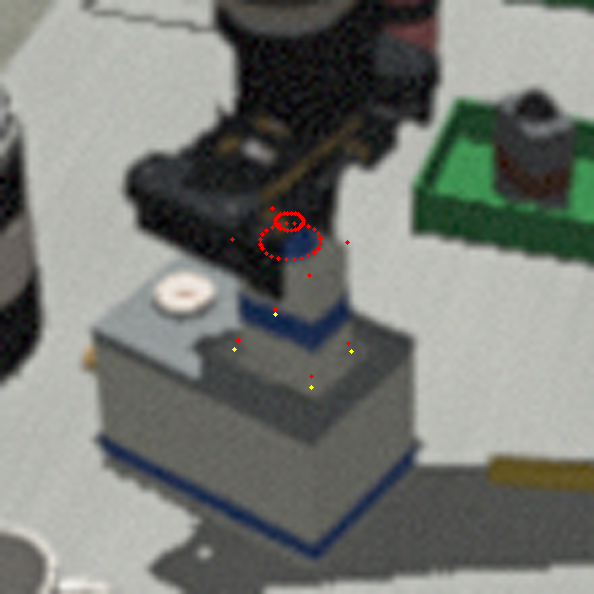

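Request:
{"method": "jog_arm", "body": {"moves": [[[-0.001,-0.001,0.004],0.002],[[0,0,0.004],0],[[0,0,0.004],0]]}}

```text
t: 22.85
ee_pos: [0.5807, 0.0464, 0.1597]
tool_rot: [[-0.939, 0.344, 0.014], [0.344, 0.939, -0.017], [-0.019, -0.011, -1.0]]
ft_force: [-0.2, -0.5, -2.2]
finger_gap: 0.414
```

Request:
{"method": "jog_arm", "body": {"moves": [[[0,0,0.004],0],[[0,0,0.004],0]]}}

```text
t: 23.05
ee_pos: [0.5808, 0.0462, 0.1509]
tool_rot: [[-0.939, 0.344, 0.014], [0.344, 0.939, -0.017], [-0.019, -0.011, -1.0]]
ft_force: [-0.6, 0.1, -1.4]
finger_gap: 0.416
```

Request:
{"method": "jog_arm", "body": {"moves": [[[0,0,0.003],0],[[0,0,0.003],0]]}}

```text
t: 23.25
ee_pos: [0.5808, 0.046, 0.1441]
tool_rot: [[-0.939, 0.344, 0.013], [0.344, 0.939, -0.017], [-0.018, -0.011, -1.0]]
ft_force: [-0.1, -0.3, -0.8]
finger_gap: 0.416
```

Request:
{"method": "jog_arm", "body": {"moves": [[[0,0,0.004],0],[[0,0,0.004],0],[[0,0,0.004],0]]}}

```text
t: 23.55
ee_pos: [0.581, 0.0459, 0.1312]
tool_rot: [[-0.939, 0.344, 0.013], [0.344, 0.939, -0.017], [-0.018, -0.011, -1.0]]
ft_force: [0.7, 0.0, -2.5]
finger_gap: 0.415
```

Request:
{"method": "jog_arm", "body": {"moves": [[[0,0,0.004],0],[[0,0,0.003],0]]}}

```text
t: 23.75
ee_pos: [0.581, 0.0457, 0.1233]
tool_rot: [[-0.939, 0.344, 0.013], [0.344, 0.939, -0.017], [-0.018, -0.011, -1.0]]
ft_force: [-0.2, -0.0, -1.4]
finger_gap: 0.415
```

Request:
{"method": "jog_arm", "body": {"moves": [[[0,0,0.003],0]]}}

```text
t: 23.85
ee_pos: [0.581, 0.0457, 0.12]
tool_rot: [[-0.939, 0.344, 0.013], [0.344, 0.939, -0.017], [-0.018, -0.011, -1.0]]
ft_force: [0.5, 0.5, -1.6]
finger_gap: 0.417
```

Request:
{"method": "jog_arm", "body": {"moves": [[[0,0,0.002],0]]}}

```text
t: 23.95
ee_pos: [0.581, 0.0457, 0.1177]
tool_rot: [[-0.939, 0.344, 0.013], [0.344, 0.939, -0.017], [-0.018, -0.011, -1.0]]
ft_force: [-0.5, 0.9, -1.1]
finger_gap: 0.413
```

Request:
{"method": "jog_arm", "body": {"moves": [[[0,0,0.002],0],[[0,0,0],0]]}}

```text
t: 24.15
ee_pos: [0.581, 0.0457, 0.1154]
tool_rot: [[-0.939, 0.344, 0.013], [0.344, 0.939, -0.017], [-0.018, -0.011, -1.0]]
ft_force: [0.4, 0.4, -1.5]
finger_gap: 0.414
```

Request:
{"method": "jog_arm", "body": {"moves": [[[0,0,0],0],[[0,0,0],0],[[0,0,0],0],[[0,0,0],0],[[0,0,0],0],[[0,0,0],0]], "grip": 1}}

```text
t: 24.75
ee_pos: [0.582, 0.0458, 0.1167]
tool_rot: [[-0.939, 0.344, 0.015], [0.344, 0.939, -0.017], [-0.02, -0.011, -1.0]]
ft_force: [0.4, 0.0, -0.5]
finger_gap: 0.878
```

Request:
{"method": "jog_arm", "body": {"moves": [[[0,0,-0.008],0],[[0,0,-0.015],0],[[0,0,-0.015],0],[[0,0,-0.012],0],[[0,0,-0.004],0],[[0,0,0],0]]}}

```text
t: 25.35
ee_pos: [0.5819, 0.0472, 0.1775]
tool_rot: [[-0.939, 0.344, 0.018], [0.344, 0.939, -0.017], [-0.023, -0.01, -1.0]]
ft_force: [-0.4, 1.0, 1.0]
finger_gap: 0.997
```

```bash
python3 plan.py .581 .0465 .165 2.79 .025; python3 - <<'E'
from h import *
s=imaging.capture("side");np.savez("side5.npz",**s)
x,y,w,h=200,160,110,110
b=cv2.resize(s["frame"][y:y+h,x:x+w,::-1],None,fx=5.4,fy=5.4,interpolation=cv2.INTER_CUBIC)
for q in proj(s,place(cart(.061),(.58,.0465,-.352))): cv2.circle(b,tuple(int(v) for v in (q-(x,y)+.5)*5.4),2,(0,0,255),-1)
cv2.imwrite("pics/ab9.png",b)
E
```

```text
t 25.35 pos [0.5819 0.0472 0.1775] yaw 2.7906 tilt [ 0.018  -0.0169] F [-0.38  1.02  0.95] gap 0.997 j [ 0.49  0.31 -0.79  1.67  0.25  1.24  0.86] rows 1
[[[0.0006,-0.0009,0.0125],0.0006]]
```

View pics/ab9.png

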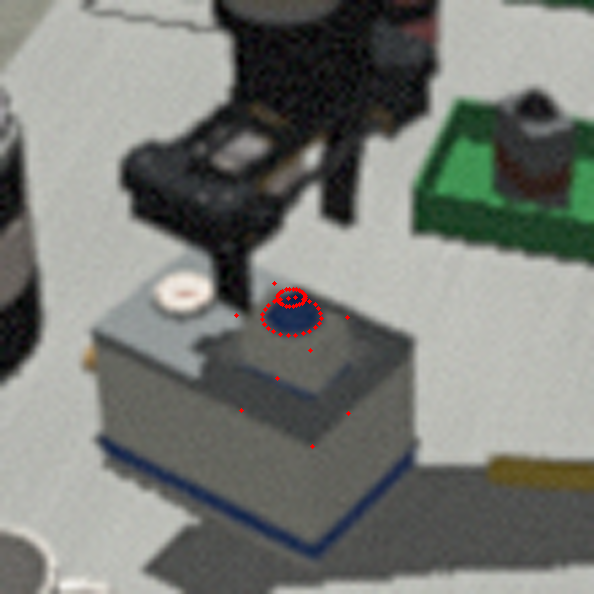

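The fresh cartridge stands in the slot on the raised platform, with its cone where predicted (crop px 291,305). I'll close the fingers above it and push.

Request:
{"method": "jog_arm", "body": {"moves": [[[0,0,0],0],[[0,0,0],0],[[0,0,0],0],[[0,0,0],0],[[0,0,0],0],[[0,0,0],0],[[0,0,0],0],[[0,0,0],0],[[0,0,0],0],[[0,0,0],0]], "grip": -1}}

```text
t: 26.4
ee_pos: [0.5806, 0.0468, 0.1748]
tool_rot: [[-0.939, 0.344, 0.014], [0.344, 0.939, -0.017], [-0.019, -0.011, -1.0]]
ft_force: [0.4, -0.1, 0.8]
finger_gap: 0.176
```

Request:
{"method": "jog_arm", "body": {"moves": [[[0.001,-0.001,0.004],0],[[0.001,0,0.004],0],[[0,0,0.003],0],[[0,0,0.003],0]]}}

```text
t: 26.8
ee_pos: [0.5785, 0.0463, 0.1599]
tool_rot: [[-0.939, 0.344, 0.014], [0.344, 0.939, -0.017], [-0.019, -0.011, -1.0]]
ft_force: [0.4, -0.5, 0.1]
finger_gap: 0.008
```

```bash
python3 plan.py .581 .0465 .15 2.79 .025
```

```text
t 26.8 pos [0.5785 0.0463 0.1599] yaw 2.7907 tilt [ 0.0144 -0.0169] F [ 0.43 -0.48  0.08] gap 0.008 j [ 0.49  0.32 -0.78  1.7   0.26  1.21  0.86] rows 1
[[[-0.0023,0.0011,0.0099],0.0007]]
```

Request:
{"method": "jog_arm", "body": {"moves": [[[-0.001,0.001,0.003],0],[[0,0,0.003],0],[[0,0,0.002],0],[[0,0,0.002],0],[[0,0,0.002],0],[[0,0,0.002],0]]}}

```text
t: 27.4
ee_pos: [0.5804, 0.047, 0.1456]
tool_rot: [[-0.939, 0.344, 0.015], [0.344, 0.939, -0.017], [-0.02, -0.011, -1.0]]
ft_force: [-1.7, -1.0, 5.0]
finger_gap: 0.009
```

Request:
{"method": "jog_arm", "body": {"moves": [[[0,0,0.002],0],[[0,0,0.002],0],[[0,0,0.002],0],[[0,0,0.002],0],[[0,0,0.002],0]]}}

```text
t: 27.9
ee_pos: [0.5811, 0.0473, 0.1377]
tool_rot: [[-0.939, 0.344, 0.017], [0.343, 0.939, -0.018], [-0.022, -0.011, -1.0]]
ft_force: [-2.0, -0.2, 6.2]
finger_gap: 0.004
```

Request:
{"method": "jog_arm", "body": {"moves": [[[0,0,0.002],0],[[0,0,0.002],0],[[0,0,0.002],0],[[0,0,0.002],0],[[0,0,0.002],0]]}}

```text
t: 28.4
ee_pos: [0.5817, 0.0476, 0.13]
tool_rot: [[-0.939, 0.344, 0.019], [0.343, 0.939, -0.019], [-0.024, -0.011, -1.0]]
ft_force: [-2.2, -0.5, 6.1]
finger_gap: 0.008
```

Request:
{"method": "jog_arm", "body": {"moves": [[[0.001,0,0.002],0],[[0,0,0.002],0],[[0,0,0.002],0],[[0,0,0.002],0],[[0,0,0.002],0]]}}

```text
t: 28.9
ee_pos: [0.5816, 0.0479, 0.1227]
tool_rot: [[-0.939, 0.344, 0.021], [0.343, 0.939, -0.02], [-0.027, -0.012, -1.0]]
ft_force: [-4.3, -0.8, 8.1]
finger_gap: 0.006
```

Request:
{"method": "jog_arm", "body": {"moves": [[[0,0,0.002],0],[[0,0,0.002],0]]}}

```text
t: 29.1
ee_pos: [0.5819, 0.0477, 0.12]
tool_rot: [[-0.939, 0.344, 0.022], [0.343, 0.939, -0.021], [-0.028, -0.012, -1.0]]
ft_force: [-3.2, -0.6, 7.3]
finger_gap: 0.004
```

Request:
{"method": "jog_arm", "body": {"moves": [[[0.001,0,0.002],0]]}}

```text
t: 29.2
ee_pos: [0.5812, 0.0479, 0.1185]
tool_rot: [[-0.939, 0.344, 0.023], [0.344, 0.939, -0.022], [-0.029, -0.013, -1.0]]
ft_force: [-2.6, -1.0, 8.5]
finger_gap: 0.003
```

Request:
{"method": "jog_arm", "body": {"moves": [[[0,0,0.002],0]]}}

```text
t: 29.3
ee_pos: [0.5813, 0.0478, 0.1171]
tool_rot: [[-0.939, 0.344, 0.023], [0.344, 0.939, -0.022], [-0.029, -0.013, -0.999]]
ft_force: [-2.7, -0.5, 8.4]
finger_gap: 0.005
```

Request:
{"method": "jog_arm", "body": {"moves": [[[0,0,0.002],0]]}}

```text
t: 29.4
ee_pos: [0.5815, 0.0477, 0.1158]
tool_rot: [[-0.939, 0.344, 0.023], [0.344, 0.939, -0.023], [-0.03, -0.013, -0.999]]
ft_force: [-2.6, -1.0, 6.5]
finger_gap: 0.007
```

Request:
{"method": "jog_arm", "body": {"moves": [[[0,0,0.002],0]]}}

```text
t: 29.5
ee_pos: [0.5817, 0.0476, 0.1144]
tool_rot: [[-0.939, 0.344, 0.024], [0.344, 0.939, -0.023], [-0.03, -0.014, -0.999]]
ft_force: [-3.3, 0.3, 7.8]
finger_gap: 0.003
```

Request:
{"method": "jog_arm", "body": {"moves": [[[0,0,0.002],0]]}}

```text
t: 29.6
ee_pos: [0.5819, 0.0476, 0.1131]
tool_rot: [[-0.939, 0.344, 0.024], [0.344, 0.939, -0.024], [-0.031, -0.014, -0.999]]
ft_force: [-3.0, -0.8, 8.3]
finger_gap: 0.004
```

Request:
{"method": "jog_arm", "body": {"moves": [[[0.001,0,0.002],0]]}}

```text
t: 29.7
ee_pos: [0.5812, 0.0479, 0.1117]
tool_rot: [[-0.938, 0.345, 0.025], [0.344, 0.939, -0.024], [-0.032, -0.014, -0.999]]
ft_force: [-2.7, -0.6, 9.5]
finger_gap: 0.006
```

Request:
{"method": "jog_arm", "body": {"moves": [[[0,0,0.002],0]]}}

```text
t: 29.8
ee_pos: [0.5814, 0.0478, 0.1104]
tool_rot: [[-0.938, 0.345, 0.025], [0.344, 0.939, -0.025], [-0.032, -0.014, -0.999]]
ft_force: [-4.3, -0.8, 8.3]
finger_gap: 0.001
```

Request:
{"method": "jog_arm", "body": {"moves": [[[0,0,0.002],0]]}}

```text
t: 29.9
ee_pos: [0.5816, 0.0477, 0.1091]
tool_rot: [[-0.938, 0.345, 0.026], [0.344, 0.939, -0.025], [-0.033, -0.015, -0.999]]
ft_force: [-3.8, -0.2, 8.7]
finger_gap: 0.008
```

Request:
{"method": "jog_arm", "body": {"moves": [[[0,0,0.002],0]]}}

```text
t: 30.0
ee_pos: [0.5818, 0.0477, 0.1078]
tool_rot: [[-0.938, 0.345, 0.026], [0.344, 0.939, -0.025], [-0.034, -0.015, -0.999]]
ft_force: [-3.7, -0.7, 9.3]
finger_gap: 0.006
```

Request:
{"method": "jog_arm", "body": {"moves": [[[0.001,0,0.002],0]]}}

```text
t: 30.1
ee_pos: [0.5812, 0.0479, 0.1065]
tool_rot: [[-0.938, 0.345, 0.027], [0.344, 0.939, -0.026], [-0.034, -0.015, -0.999]]
ft_force: [-2.4, -1.4, 8.4]
finger_gap: 0.006
```

Request:
{"method": "jog_arm", "body": {"moves": [[[0,0,0.002],0]]}}

```text
t: 30.2
ee_pos: [0.5814, 0.0478, 0.1052]
tool_rot: [[-0.938, 0.345, 0.028], [0.344, 0.938, -0.027], [-0.035, -0.015, -0.999]]
ft_force: [-4.2, -0.4, 8.9]
finger_gap: 0.009
```

Request:
{"method": "jog_arm", "body": {"moves": [[[0,0,0.002],0]]}}

```text
t: 30.3
ee_pos: [0.5816, 0.0477, 0.1042]
tool_rot: [[-0.938, 0.345, 0.028], [0.344, 0.938, -0.027], [-0.036, -0.016, -0.999]]
ft_force: [-5.1, -0.4, 15.5]
finger_gap: 0.004
```

Request:
{"method": "jog_arm", "body": {"moves": [[[0,0,0.0015],0]]}}

```text
t: 30.4
ee_pos: [0.5819, 0.0477, 0.104]
tool_rot: [[-0.938, 0.345, 0.029], [0.344, 0.938, -0.028], [-0.037, -0.016, -0.999]]
ft_force: [-7.4, -1.3, 17.4]
finger_gap: 0.006
```

The stop is reached (17 N, only 0.2 mm more travel). I'll retreat and look.

Request:
{"method": "jog_arm", "body": {"moves": [[[0,0,-0.004],0],[[0,0,-0.008],0],[[0,0,-0.012],0],[[0,0,-0.018],0],[[0,0,-0.02],0],[[0,0,-0.02],0],[[0,0,-0.02],0],[[0,0,-0.01],0],[[0,0,-0.004],0],[[0,0,0],0]]}}

```text
t: 31.4
ee_pos: [0.5784, 0.0516, 0.2278]
tool_rot: [[-0.938, 0.345, 0.031], [0.344, 0.939, -0.027], [-0.038, -0.015, -0.999]]
ft_force: [-0.6, 0.4, -1.3]
finger_gap: 0.003
```

```bash
python3 plan.py .581 .0465 .15 2.79 .025; python3 - <<'E'
from h import *
s=imaging.capture("side");np.savez("side6.npz",**s)
x,y,w,h=200,160,110,110
b=cv2.resize(s["frame"][y:y+h,x:x+w,::-1],None,fx=5.4,fy=5.4,interpolation=cv2.INTER_CUBIC)
for q in proj(s,place(cart(.035),(.58,.0465,-.352))[8:]): cv2.circle(b,tuple(int(v) for v in (q-(x,y)+.5)*5.4),1,(0,0,255),-1)
cv2.imwrite("pics/ab10.png",b)
E
```

```text
t 31.4 pos [0.5784 0.0516 0.2278] yaw 2.7904 tilt [ 0.0307 -0.0275] F [-0.62  0.38 -1.34] gap 0.003 j [ 0.49  0.26 -0.8   1.62  0.23  1.32  0.88] rows 4
[[[-0.0011,-0.001,0.0194],0.0001],[[-0.0011,-0.001,0.0194],0.0001],[[-0.0011,-0.001,0.0194],0.0001],[[-0.0011,-0.001,0.0194],0.0001]]
```

View pics/ab10.png

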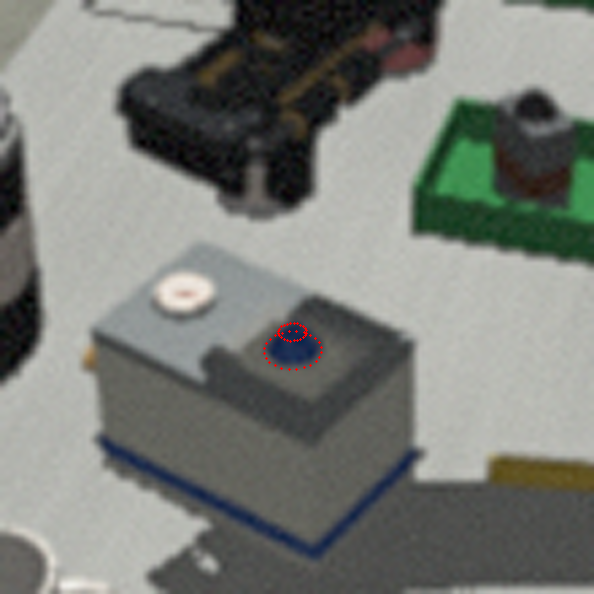

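It is held down: the blue cone lies at the caught height (crop px 292,340, on the predicted outline). One wide check of the rest, then I'll hand it in.

```bash
python3 - <<'E'
from h import *
s=imaging.capture("side")["frame"];o=np.load("side0.npz")["frame"]
cv2.imwrite("pics/end.png",cv2.resize(s[:,:,::-1],(784,588)))
for t in ["can_a","soap","jar","mug","brush","tub"]:
    print(t,[(d["rect"],round(d["conf"],2)) for d in imaging.search_frame("side",t)][:2])
E
```

```text
can_a [([173.3, 308.7, 203.1, 356.0], 0.81), ([321.6, 157.7, 356.9, 186.0], 0.71)]
soap [([254.4, 357.0, 278.4, 403.9], 0.8), ([294.8, 239.0, 344.3, 258.4], 0.67)]
jar [([238.3, 193.5, 251.4, 198.5], 0.42), ([291.5, 178.5, 305.9, 197.3], 0.26)]
mug [([182.3, 258.4, 222.0, 292.7], 0.55)]
brush [([213.2, 207.1, 276.6, 265.2], 0.75), ([291.9, 241.7, 345.3, 256.3], 0.74)]
tub [([320.1, 156.4, 357.3, 184.6], 0.91)]
```

View pics/end.png

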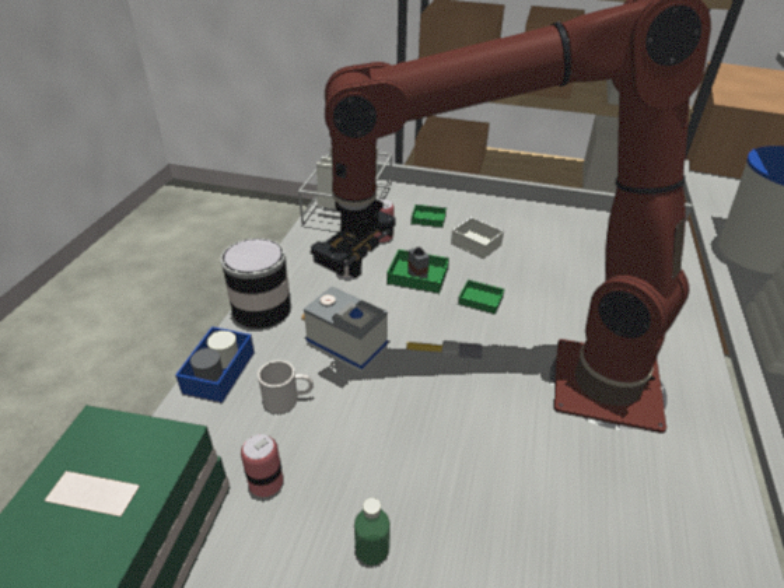

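The wide view shows everything else where it stood. The jar and one can are partly behind the gripper. The fingers touch nothing.

```bash
python3 -c "
from plant import manip
print(manip.job_done())"
```

```text
the job is handed in; nothing more can be done
None
```

The cartridge swap is done and handed in at about 32 s of the 67 s allowed; no verdict was reported.

- **Spent cartridge:** I pushed it to the stop at about 16 N. It popped up and stood free, and I then lifted it into the 150 x 120 mm tray. In the last picture it stands upright there, let go.
- **Fresh cartridge:** It went into the slot without touching the lead-in. I pushed it to its stop at about 17 N vertical (about 19 N in all), under the 27 N limit. After I let go, its blue cone matches the caught height in the picture.
- **Rest of the bench:** The can at side px (188,332), soap, mug, brush and tub are within a few pixels of where they started. The jar and the other can were partly hidden behind the gripper in the final view, so I could not check them the same way; the arm never came near them.
- **What disagreed:** The two cameras differed by 2 to 4 mm in y on the bay, fresh cartridge and tray, so I used values in between. The tool also drifted to about 0.04 rad of tilt, which caused no trouble.

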